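# Clear the way for a rod on the drying bench

### The arm

A 6-joint arm with a two-finger parallel gripper is mounted at the origin on the work surface. World frame = base frame: x ahead of the robot, y to its left, z up, the work surface at z = 0. Lengths are in m, angles in rad, forces in N, time in s.
With the tool pointing down it reaches from about 0.225 to 0.875 m from the base axis. Payload 3.4 kg.
Tool frame: the origin (TCP) lies on the centre line of the jaws, within the pads' length; the fingertips stand 22 mm ahead of it and the grasp point (between the pads) lies 3 mm ahead of it; z points along the fingers, y is the line along which they close (so a half turn about z gives the same grasp; the last joint's range is limited). The gripper opens to 85 mm and grips with 20 to 120 N. Pads are 22 mm wide; open, the fingers measure 114 mm over their backs; the gripper's body (76 mm by 85 mm) begins 54 mm behind the grasp point. The pads swing forward as they close: fully open they stand 13 mm farther back than shut.
Start: joints at [-1.331, 0.276, 1.505, -0, 1.361, -0.121], TCP at [0.203, -0.538, 0.253] pointing down, gripper open.
Joint ranges: [-2.89, 2.89], [-0.75, 2.08], [0.22, 2.7], [-1.18, 4.32], [0.11, 2.71], [-2.7, 2.7]. Speed limits (rad/s): [2.57, 2.57, 3.14, 3.14, 3.14, 3.14].

### API

Orientations are given as a unit quaternion [w, x, y, z].
In Python, from rig import manip gives the robot as it stands.
- The arm moves only by the shell command python3 steer.py 'ROWS' [OPENING] [FORCE]. ROWS is a JSON list of rows, 1 to 5 of them, each of 4 numbers: dx, dy, dz in m, then a turn about the tool's z in rad; each row shifts and turns the commanded pose from where the row before left it, along the tool's axes as they then stand; what a row does not reach is not made up. A row lasts 1/12 s, in which the tool goes at most 0.0417 m and 0.125 rad, less where a joint would pass 70% of its speed; a pose out of reach is approached as far as the arm can. OPENING is the finger opening in m, set as the command begins (- or left out keeps the last). The fingers move at their own pace and stop on an object; FORCE is the grip in N (left out, the last holds). Time passes only in rows, so rows that do not move let the fingers close. It prints the time, the measured TCP pose, the force, the opening and the grip force at its end. Input that does not fit is refused with a message, and nothing moves.
- manip.get_state(): the state, without advancing time (a new reading comes with each control period).
- manip.get_image(name): name is "scene" or "side" or "wrist"; returns a dict with "img" (420x560x3 uint8, red, green, blue), "camera_matrix" (3x3 intrinsics, pixels), "k1" (the pictures are not rectified: a ray, as slopes to the right and down, at radius r is drawn at 1 + k1 r^2 times it, then the intrinsics apply), "T" (4x4, takes a point from camera to world coordinates); the wrist camera has in their place "hand_eye" (4x4, takes a point from camera to tool coordinates, whose origin is the TCP and whose axes are the flange's). Camera axes: x right, y down, z forward; pixel columns grow to the right and rows downward; lengths in m; the calibration is good to about 2 mm. A picture is of the moment at which its call begins: read the wrist's pose just before it. There is no depth.
- manip.sign_off(): hands the job in; it is judged then, once.
The state is a dict: "clock": time; "qpos": joint angles; "qd": joint speeds; "effort": joint torques, N m; "position": TCP position; "ee_rot": TCP orientation; "contact_force": force on the tool from outside, world axes, zero at the start; "moment": the same for the moment, N m; "width": finger opening in m; "gripper_force": force on a finger pad.
Only numpy, scipy, OpenCV 4.12 (cv2) and the standard library are available. Lean on these libraries where they do the work, as an engineer would, in place of code of your own. Each camera call takes 0.05 s, during which the arm holds its last target. There are 200 camera calls.

### The job

Get the bench ready for drying a rod. Swing the square motor box a quarter turn by pushing it along the bench against the fixed steel post, so that it pivots on the post, until its chuck points at the roller stand on the left (a straight rod in the chuck would then pass over the roller, between the stand's two side plates); do not lift or tip it. Put every guide case lying on the bench into the open drawer and push the drawer fully shut; leave the other things on the bench where they are.

Things in the scene. Friction and masses are not known exactly. Their poses are not given: they have to be found in the camera images.
- motor_box: rod-drying motor: dark square steel box, 110 x 110 x 60 mm high, about 0.6 kg, loose, too wide to grip. Origin: centre of its underside. An aluminium chuck (32 mm diameter, axis 36 mm up) stands out 18 mm from the middle of its own -x side, which starts towards the robot. On top: small red switch by the chuck side, grey vent slots by the oppopoint side.
- post: fixed upright steel stop post, 24 mm diameter, 55 mm high, screwed to the bench just beyond the motor box (5 to 30 mm gap at the start), to the right of the box's middle as the robot sees it. Origin: on the post's axis at bench level.
- rod_stand: fixed low roller stand far out on the left of the bench: dark base 170 x 90 mm, a black rubber roller 148 mm long along its own x axis (top 36 mm up), between two upright side plates 97 mm high whose inner faces are 148 mm apart. Origin: centre of its underside, right below the middle of the roller.
- drawer (a joint): the drawer of the low plywood chest (220 deep x 300 wide x 75 mm high, fixed): 0 m = fully shut, up to 0.16 m = open; it starts 0.11 to 0.14 open, opens towards the robot along the chest's -x, slides stiffly (about 1 N) and stays where it is left. Push its front to shut it.
- drawer_in (a point): point on the drawer's inner floor (17 mm above the bench), midway across it, in the part open to above (the chest covers the back of the tray); moves with the drawer, turns with the chest; -x points to the drawer's front, z up. The tray inside reaches from 55 mm to -x to 128 mm to +x and 130 mm to either side of this point; its walls are 36 mm high.
- drawer_front (a point): centre of the outer face of the drawer's front panel, 73.5 mm to -x of drawer_in and 36 mm above the bench; axes as drawer_in. The plywood panel is 298 mm wide, 12 mm thick, its top 67 mm above the bench; a steel knob 22 mm wide sticks out 20 mm at this point.
- pack1: hard-shell case of rod guides, grey plastic with a dark seam and white paper label on top: 44 mm (own x) x 34 mm (own y) x 22 mm high, about 0.05 kg, lying flat on the bench. Origin: centre of its underside. May be absent (3 to 5 of the cases are there).
- pack2: hard-shell case of rod guides, grey plastic with a dark seam and white paper label on top: 44 mm (own x) x 34 mm (own y) x 22 mm high, about 0.05 kg, lying flat on the bench. Origin: centre of its underside. May be absent (3 to 5 of the cases are there).
- pack3: hard-shell case of rod guides, grey plastic with a dark seam and white paper label on top: 44 mm (own x) x 34 mm (own y) x 22 mm high, about 0.05 kg, lying flat on the bench. Origin: centre of its underside. May be absent (3 to 5 of the cases are there).
- pack4: hard-shell case of rod guides, grey plastic with a dark seam and white paper label on top: 44 mm (own x) x 34 mm (own y) x 22 mm high, about 0.05 kg, lying flat on the bench. Origin: centre of its underside. May be absent (3 to 5 of the cases are there).
- pack5: hard-shell case of rod guides, grey plastic with a dark seam and white paper label on top: 44 mm (own x) x 34 mm (own y) x 22 mm high, about 0.05 kg, lying flat on the bench. Origin: centre of its underside. May be absent (3 to 5 of the cases are there).
- twine: bystander: brown spool of twine, 48 mm diameter, 42 mm high, standing beside the cases, nearer the robot. Origin: centre of its underside.
- solvent: bystander: white bottle, 72 mm diameter, 190 mm high, far right. Origin: centre of its underside.
- resin: bystander: small amber jar with black cap, 48 mm diameter, 60 mm high, right side. Origin: centre of its underside.
- tape: bystander: roll of paper tape, 70 mm outer diameter, 20 mm high, lying on top of the chest. Origin: centre of its underside.
- calipers: bystander: digital calipers lying flat, 160 mm long (own x), 12 mm high, far right. Origin: at bench level, middle of the beam.
- mug: bystander: white mug, 80 mm diameter, 90 mm high, right of the chest. Origin: centre of its underside.

How it is judged:
By the outcome, as a careful person would: the job done as asked, in the order asked, and still so for the second after the job is handed in, with the robot touching nothing.
Of pack1, pack2, pack3, pack4, pack5 only 3 to 5 are there at a start; the rules pass over those that are not, and their reading is None.
At some moment in a run one of pack1, pack2, pack3, pack4, pack5 may be knocked a few centimetres aside while the robot is not near it.
Once in a run the grip may slacken for a moment while it holds something.
It also fails if it takes over 210 s, if anything falls off the work surface, if the arm or the gripper's body presses on something with over 40 N, if the wrist force passes 120 N, or if a joint passes its speed limit or range.

## Working session

There is one attempt and no reset: what is moved stays moved. The work goes in short steps, Python scripts to look and compute and a shell command to move; the robot and the scene stay as the last step left them, time stands still between calls to the robot, and variables do not carry over. Pictures are saved under pics/ and viewed, at most 14 in all, crops included, and the job is handed in when it is done.

```bash
ls; mkdir -p pics; cat > h.py <<'E'
import numpy as np, cv2
from rig import manip
from scipy.spatial.transform import Rotation as R
def rot(q): return R.from_quat([q[1],q[2],q[3],q[0]]).as_matrix()
def tcp():
    s=manip.get_state(); T=np.eye(4); T[:3,:3]=rot(s["ee_rot"]); T[:3,3]=s["position"]; return T,s
def shot(name,save=None):
    T,s=tcp(); d=manip.get_image(name); 
    if name=="wrist": d["T"]=T@np.array(d["hand_eye"])
    d={k:(np.array(v) if k!="k1" else v) for k,v in d.items()}
    if save: cv2.imwrite("pics/"+save+".png",d["img"][:,:,::-1]); np.savez("pics/"+save+".npz",**d)
    return d
def load(n):
    z=np.load("pics/"+n+".npz"); return {k:z[k] for k in z.files}
def ray(d,uv):
    K=d["camera_matrix"]; k=float(d["k1"])
    p=np.linalg.solve(K,[uv[0],uv[1],1]); p=p[:2]; q=p.copy()
    for _ in range(30): q=p/(1+k*(q@q))
    T=d["T"]; return T[:3,3],T[:3,:3]@np.array([q[0],q[1],1])
def onz(d,uv,z):
    o,v=ray(d,uv); return o+v*(z-o[2])/v[2]
def proj(d,P):
    T=d["T"]; c=T[:3,:3].T@(np.array(P)-T[:3,3]); q=c[:2]/c[2]; q=q*(1+float(d["k1"])*(q@q))
    K=d["camera_matrix"]; return (K@np.array([q[0],q[1],1]))[:2]
E
python3 - <<'E'
from h import *
for n in("scene","side","wrist"):
    d=shot(n,n+"0"); print(n,d["T"].round(3).tolist(),d["camera_matrix"].round(1).tolist(),d["k1"])
print(manip.get_state())
E
```

```text
pics
rig.py
steer.py
scene [[0.629, 0.65, -0.426, 1.087], [0.777, -0.537, 0.329, -0.358], [-0.015, -0.538, -0.843, 1.063], [0.0, 0.0, 0.0, 1.0]] [[380.4, 0.0, 277.8], [0.0, 380.4, 208.1], [0.0, 0.0, 1.0]] -0.07929977688636695
side [[-0.993, -0.099, 0.059, 0.508], [-0.114, 0.776, -0.62, 0.987], [0.016, -0.623, -0.782, 1.273], [0.0, 0.0, 0.0, 1.0]] [[526.0, 0.0, 280.4], [0.0, 526.0, 208.3], [0.0, 0.0, 1.0]] 0.060895091692081904
wrist [[0.352, -0.886, -0.301, 0.279], [-0.936, -0.334, -0.112, -0.509], [-0.002, 0.321, -0.947, 0.375], [0.0, 0.0, 0.0, 1.0]] [[348.7, 0.0, 277.9], [0.0, 348.7, 209.5], [0.0, 0.0, 1.0]] -0.04162489336106391
{'clock': 0.15, 'qpos': array([-1.33100859e+00,  2.76462061e-01,  1.50581883e+00,  1.51616494e-05,
        1.36073855e+00, -1.20996565e-01]), 'qd': array([ 0.00157391, -0.00315388, -0.00383911,  0.00073794,  0.00093522,
        0.00124866]), 'effort': array([ 1.38703123e-03, -4.17142367e+01, -2.46034473e+01, -2.77432373e-04,
        7.65432691e-03,  3.43294374e-06]), 'position': array([ 0.20289431, -0.53762534,  0.25264075]), 'ee_rot': array([-7.12572493e-04,  9.83773445e-01,  1.79413768e-01, -3.49473451e-05]), 'contact_force': array([-0.32245751,  0.37802799,  0.20863182]), 'moment': array([-0.02435974,  0.03665809,  0.01004892]), 'gripper_force': 0.0, 'width': 0.0852396380835785}
```
View pics/scene0.png

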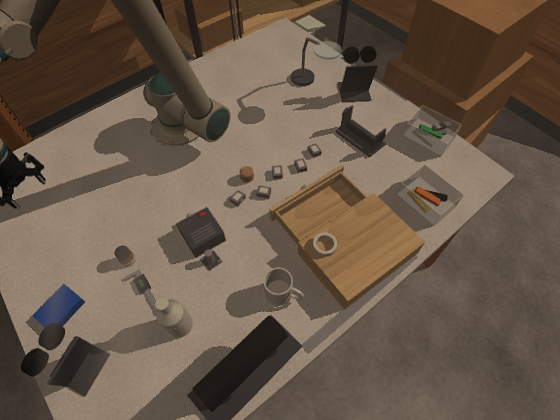

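View pics/side0.png

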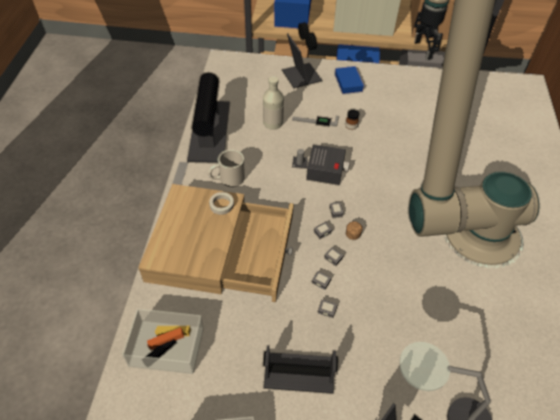

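Scene: motor box (200,230), post (210,260), five cases between (237,198) and (314,150), drawer (320,205), stand (360,135). Side: box (327,163), post (303,158), cases (337,209), (323,229), (334,255), (322,279), (328,307), stand (300,372).

```bash
python3 - <<'E'
from h import *
a=load("side0")["img"]
c=cv2.resize(a[140:330,225:375],None,fx=3.1,fy=3.1,interpolation=cv2.INTER_CUBIC)
b=load("scene0")["img"]
e=cv2.resize(b[130:275,170:400],(0,0),fx=3.4,fy=3.4,interpolation=cv2.INTER_CUBIC)
cv2.imwrite("pics/cs.png",c[:,:,::-1]); cv2.imwrite("pics/ce.png",e[:,:,::-1])
d=load("side0")
for uv in [(328,152),(303,170),(337,208),(323,229),(334,255),(322,279),(328,307),(300,372),(353,230),(291,250)]: print(uv,onz(d,uv,0.02).round(3))
E
```

```text
(328, 152) [ 0.472 -0.265  0.02 ]
(303, 170) [ 0.548 -0.173  0.02 ]
(337, 208) [ 0.431 -0.03   0.02 ]
(323, 229) [0.468 0.055 0.02 ]
(334, 255) [0.431 0.143 0.02 ]
(322, 279) [0.46  0.226 0.02 ]
(328, 307) [0.439 0.309 0.02 ]
(300, 372) [0.497 0.492 0.02 ]
(353, 230) [0.38  0.047 0.02 ]
(291, 250) [0.555 0.141 0.02 ]
```

View pics/cs.png

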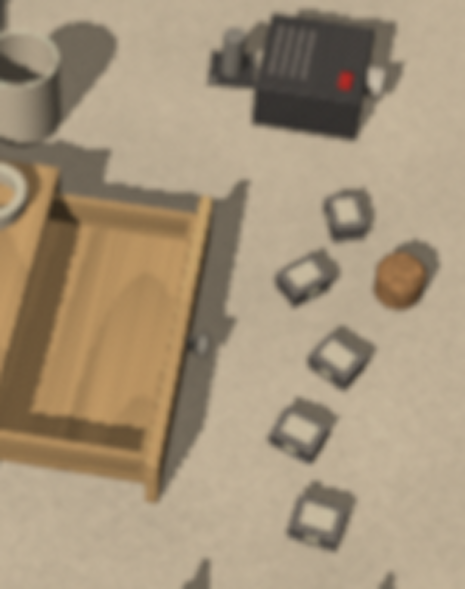

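View pics/ce.png

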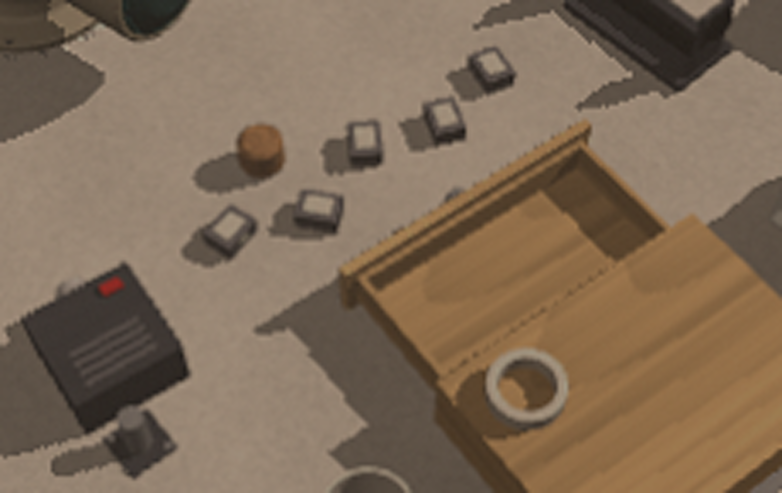

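```bash
python3 steer.py '[[0,0,-0.02,0.12],[0,0,-0.03,0.12],[0,0,-0.03,0.12],[0.01,-0.035,0,0],[0.012,-0.036,0,0]]' 
python3 steer.py '[[0.012,-0.036,0,0],[0.012,-0.036,0,0],[0.012,-0.036,0,0],[0.012,-0.036,0,0],[0.012,-0.036,0,0]]'
python3 steer.py '[[0.012,-0.036,0,0],[0.012,-0.036,0,0],[0.012,-0.036,0,0],[0.012,-0.036,0,0],[0.012,-0.036,0,0]]'
python3 steer.py '[[0.012,-0.036,0,0],[0,-0.036,0,0],[0,0,0,0]]'
python3 - <<'E'
from h import *
d=shot("wrist","w1"); print(d["T"].round(3))
E
```

```text
clock: 0.57
position: [0.2249, -0.4686, 0.3346]
ee_rot: [0.002, 1.0, -0.001, 0.001]
contact_force: [1.1, 0.9, -1.1]
width: 0.0854
gripper_force: 0.0
clock: 0.98
position: [0.2848, -0.285, 0.3331]
ee_rot: [-0.0, 1.0, 0.0, 0.0]
contact_force: [0.8, 0.5, -0.1]
width: 0.0855
gripper_force: 0.0
clock: 1.4
position: [0.3445, -0.105, 0.3333]
ee_rot: [0.0, 1.0, 0.0, 0.0]
contact_force: [0.7, -0.1, -0.0]
width: 0.0858
gripper_force: 0.0
clock: 1.65
position: [0.3559, -0.0288, 0.3332]
ee_rot: [-0.002, 1.0, 0.005, -0.0]
contact_force: [-0.1, -0.1, -0.4]
width: 0.0851
gripper_force: 0.0
[[ 0.009 -0.947 -0.322  0.437]
 [-1.    -0.01   0.002 -0.029]
 [-0.005  0.322 -0.947  0.455]
 [ 0.     0.     0.     1.   ]]
```

View pics/w1.png

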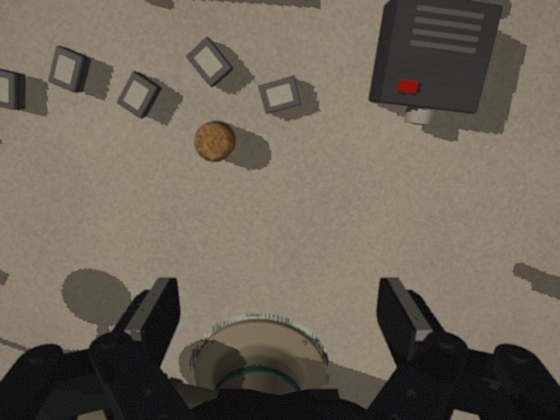

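Wrist view: box at (440,55) with its chuck (430,115); cases along the top edge (8,88) to (280,95); twine (215,140). The camera must go further forward.

```bash
python3 steer.py '[[0.04,-0.01,0,0],[0.04,-0.01,0,0],[0.04,-0.01,0,0],[0.02,0,0,0],[0,0,0,0]]'
python3 - <<'E'
from h import *
d=shot("wrist","w2")
E
```

```text
clock: 2.12
position: [0.5009, -0.006, 0.3319]
ee_rot: [0.0, 1.0, 0.0, 0.0]
contact_force: [-0.1, -0.2, -0.3]
width: 0.0852
gripper_force: 0.0
```

View pics/w2.png

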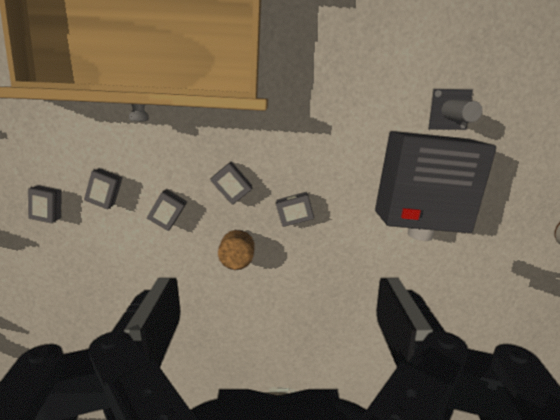

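The picture shows all five cases (44,204), (102,188), (167,210), (232,183), (295,210), twine (236,249), box top (440,185), post (469,111), knob (138,115).

```bash
cat >> h.py <<'E'
def packs(d,seeds,z=0.022,w=18):
    """label contours near seed pixels -> world centre, yaw of long side"""
    img=d["img"]; hsv=cv2.cvtColor(img,cv2.COLOR_RGB2HSV); out=[]
    for (u,v) in seeds:
        u0,v0=max(u-w,0),max(v-w,0); h=hsv[v0:v+w,u0:u+w].astype(int)
        m=((h[...,1]<60)&(h[...,2]>150)).astype(np.uint8)
        cs,_=cv2.findContours(m,cv2.RETR_EXTERNAL,cv2.CHAIN_APPROX_NONE)
        if not cs: out.append(None); continue
        c=max(cs,key=cv2.contourArea).reshape(-1,2)+[u0,v0]
        P=np.array([onz(d,p,z)[:2] for p in c]); (x,y),(a,b),t=cv2.minAreaRect((P*1000).astype(np.float32))
        yaw=t if a>b else t+90
        out.append((round(x/1000,4),round(y/1000,4),round(max(a,b)),round(min(a,b)),round((yaw+90)%180-90)))
    return out
E
python3 - <<'E'
from h import *
d=load("w2"); img=d["img"]
print(img[204,40],img[183,232],img[150,250],img[210,282])
S=[(42,206),(102,188),(167,210),(232,183),(295,210)]
for p in packs(d,S): print(p)
print("post",onz(d,(469,111),.055)); print("knob",onz(d,(138,115),.036))
a,b=onz(d,(10,89),.067),onz(d,(262,100),.067);print("front",a,b,np.degrees(np.arctan2(*(b-a)[[1,0]])))
print("twine",onz(d,(236,249),.042))
# box top: dark blob
g=cv2.cvtColor(img,cv2.COLOR_RGB2GRAY)
print(g[130:240:6,440], g[200,370:500:5])
s=load("scene0")
print("stand corners etc later")
E
```

```text
[154 145 123] [160 154 132] [156 143 125] [91 87 81]
(0.4406, 0.3109, 26, 18, -12)
(0.4623, 0.2262, 26, 18, -23)
(0.4323, 0.1435, 26, 18, -34)
(0.4696, 0.0545, 27, 18, 39)
(0.4333, -0.0287, 26, 19, -75)
post [ 0.56351983 -0.22043423  0.055     ]
knob [0.55749702 0.15719827 0.036     ]
front [0.58863366 0.28266923 0.067     ] [0.57415537 0.01044748 0.067     ] -93.04444424444618
twine [0.3885898 0.0480049 0.042    ]
[140  58  57  59  74  87  53  87  72  59  55  58  54  57  59  57  58  90
  88] [141 137  45  45  45  55  56  55  55  57  55  56  56  59  58  55  58  54
  56  55  57  58  56  85  83  84]
stand corners etc later
```

```bash
python3 - <<'E'
from h import *
d=load("w2"); img=d["img"]
a=cv2.resize(img[80:250,360:520],(0,0),fx=2.4,fy=2.4,interpolation=cv2.INTER_CUBIC)
s=load("scene0")["img"]; b=cv2.resize(s[95:160,325:395],(0,0),fx=5,fy=5,interpolation=cv2.INTER_CUBIC)
o=np.zeros((420,760,3),np.uint8); o[:a.shape[0],:a.shape[1]]=a; o[:b.shape[0],400:400+b.shape[1]]=b
cv2.imwrite("pics/c2.png",o[:,:,::-1])
E
```

```text
(no output)
```

View pics/c2.png

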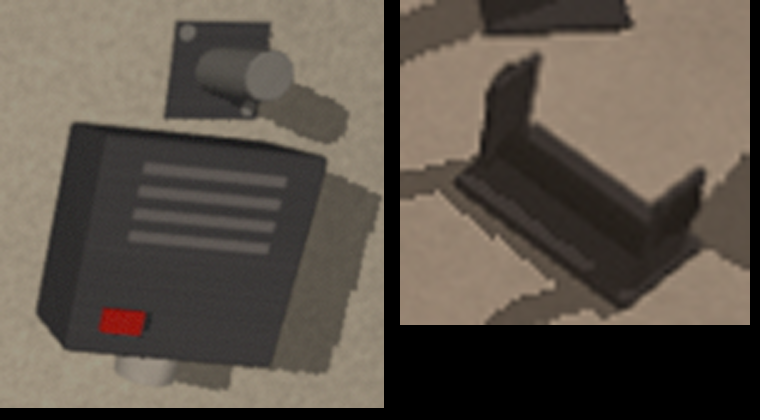

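```bash
python3 - <<'E'
from h import *
d=load("w2")
C=np.array([onz(d,p,.06) for p in [(403,136.3),(495.8,145.8),(473.8,232.9),(388.3,225.4)]])
print(C.round(4)); print(np.linalg.norm(C-np.roll(C,-1,0),axis=1).round(4)); print("centre",C.mean(0))
for i in range(4):
    v=np.roll(C,-1,0)[i]-C[i]; print(np.degrees(np.arctan2(v[1],v[0])).round(1),end=' ')
print("\nbase",[onz(d,p,0).round(4) for p in [(375.8,210.4),(390.4,131.3)]])
print("post",onz(d,(471.7,111.7),.055))
print("chuck tip",onz(d,(360+147/2.4,80+375/2.4),.036))
s=load("scene0")
P=np.array([onz(s,p,0.0) for p in [(336,131.4),(370,156),(385.6,144)]]);print(P.round(3),np.linalg.norm(np.diff(P,axis=0),axis=1),"centre",(P[0]+P[2])/2, np.degrees(np.arctan2(*(P[1]-P[0])[[1,0]])))
s=load("side0"); 
h=s["img"][340:400,255:345]; cv2.imwrite("pics/c3.png",cv2.resize(h,(0,0),fx=6,fy=6,interpolation=cv2.INTER_CUBIC)[:,:,::-1])
E
```

```text
[[ 0.5355 -0.1468  0.06  ]
 [ 0.5257 -0.2556  0.06  ]
 [ 0.4182 -0.2491  0.06  ]
 [ 0.4284 -0.1408  0.06  ]]
[0.1093 0.1077 0.1087 0.1073]
centre [ 0.47691663 -0.1980784   0.06      ]
-95.2 176.5 84.6 -3.2 
base [array([ 0.4272, -0.1416,  0.    ]), array([ 0.5346, -0.1511,  0.    ])]
post [ 0.56279981 -0.22366123  0.055     ]
chuck tip [ 0.40364958 -0.19418719  0.036     ]
[[0.42  0.446 0.   ]
 [0.588 0.457 0.   ]
 [0.585 0.545 0.   ]] [0.1676863  0.08824503] centre [0.50250129 0.49559555 0.        ] 3.6377088644568256
```

View pics/c3.png

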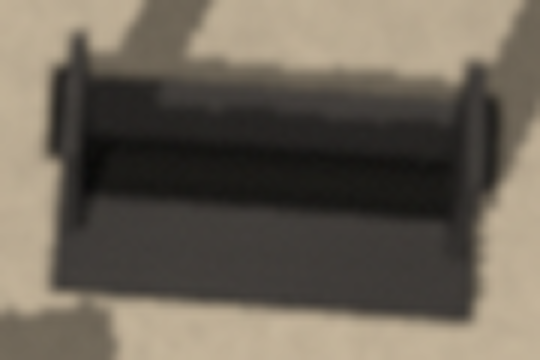

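```bash
python3 steer.py '[[-0.022,0.031,0,0],[-0.022,0.031,0,0],[-0.022,0.031,0,0],[-0.022,0.031,0,0],[-0.022,0.031,0,0]]' 0 20
python3 steer.py '[[-0.019,0.03,0.03,0],[0,0,0.037,0],[0,0,0.037,0],[0,0,0.037,0],[0,0,0.037,0]]'
python3 steer.py '[[0,0,0.037,0],[0,0,0.037,0],[0,0,0.03,0],[0,0,0.01,0],[0,0,0,0]]'
```

```text
clock: 2.58
position: [0.3837, -0.1612, 0.3334]
ee_rot: [0.0, 1.0, -0.0, -0.0]
contact_force: [0.4, 0.4, -0.5]
width: 0.0256
gripper_force: 0.0
clock: 3.0
position: [0.3676, -0.1875, 0.1575]
ee_rot: [0.001, 1.0, -0.001, 0.0]
contact_force: [0.9, -0.2, -0.2]
width: 0.0003
gripper_force: 0.0
clock: 3.42
position: [0.3662, -0.1858, 0.0423]
ee_rot: [-0.002, 1.0, -0.0, -0.003]
contact_force: [-0.0, 1.7, 1.1]
width: 0.0002
gripper_force: 0.0
```

```bash
python3 steer.py '[[0.01,0,0,0],[0.01,0,0,0],[0.007,0,0,0],[0.004,0,0,0],[0.004,0,0,0]]'
python3 steer.py '[[0.004,0,0,0],[0.004,0,0,0],[0.004,0,0,0],[0.004,0,0,0],[0,0,0,0]]'
python3 - <<'E'
from h import *
d=shot("wrist","w3"); 
E
```

```text
clock: 3.83
position: [0.4047, -0.1866, 0.0452]
ee_rot: [0.0, 1.0, 0.001, -0.001]
contact_force: [-3.8, 0.1, 3.9]
width: -0.0
gripper_force: 2.3
clock: 4.25
position: [0.417, -0.1854, 0.0439]
ee_rot: [-0.001, 1.0, 0.001, -0.004]
contact_force: [-12.8, -1.0, 8.9]
width: -0.0002
gripper_force: 6.1
```

View pics/w3.png

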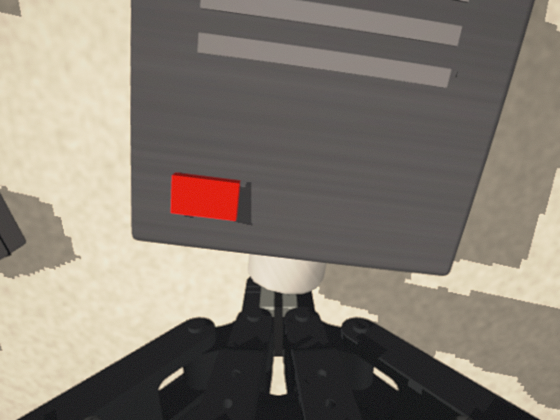

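The chuck tip meets the closed fingers at (280,290); force rose, so the box is on the post. The red switch (205,197) can serve as the pose marker.

```bash
cat >> h.py <<'E'
POST=np.array([0.563,-0.2237])
def red(d,z=0.063):
    h=cv2.cvtColor(d["img"],cv2.COLOR_RGB2HSV).astype(int)
    m=(((h[...,0]<6)|(h[...,0]>174))&(h[...,1]>180)&(h[...,2]>90)).astype(np.uint8)
    cs,_=cv2.findContours(m,cv2.RETR_EXTERNAL,cv2.CHAIN_APPROX_NONE)
    c=max(cs,key=cv2.contourArea).reshape(-1,2)
    P=np.array([onz(d,p,z)[:2] for p in c]); (x,y),(a,b),t=cv2.minAreaRect((P*1000).astype(np.float32))
    yaw=t if a>b else t+90
    return np.array([x,y])/1000,max(a,b),min(a,b),yaw,cv2.contourArea(c.reshape(-1,1,2))
E
python3 - <<'E'
from h import *
for n in("w1","w2","w3","side0","scene0"): print(n,red(load(n)))
d=load("w3"); C=[onz(d,p,.06) for p in [(134,239),(448,274)]]; print(C,np.degrees(np.arctan2(*(C[0]-C[1])[[1,0]])))
E
python3 steer.py '[[-0.01,0,0,0],[-0.015,0,0,0],[0,-0.035,0,0],[0.005,0,0,0],[0.005,0,0,0]]'
```

```text
w1 (array([ 0.44504001, -0.16502318]), 21.242889404296875, 11.990854263305664, 84.3840560913086, 200.0)
w2 (array([ 0.44454834, -0.16492584]), 21.635488510131836, 12.460688591003418, 83.99864196777344, 147.0)
w3 (array([ 0.46788574, -0.16306096]), 20.650592803955078, 13.14700698852539, 82.58390808105469, 2606.5)
side0 (array([ 0.44492395, -0.16589211]), 13.436063766479492, 6.286909103393555, 92.7530562877655, 5.5)
scene0 (array([ 0.44743546, -0.1624216 ]), 16.042911529541016, 8.161935806274414, 90.9906274676323, 7.5)
[array([ 0.45226057, -0.13784633,  0.06      ]), array([ 0.43934239, -0.24458076,  0.06      ])] 83.09899682086551
clock: 4.72
position: [0.4065, -0.1512, 0.0446]
ee_rot: [0.0, 1.0, 0.001, 0.001]
contact_force: [1.2, 0.2, -0.2]
width: -0.0002
gripper_force: 0.0
```

```bash
cat >> h.py <<'E'
OFF=np.array([-.035,.030])
def box(d=None,near=None):
    T,s=tcp(); d=d or shot("wrist"); c,a,b,y,A=red(d)
    yaw=y-90; 
    if near is not None: yaw=min([yaw+90*k for k in range(-4,5)] if abs(a-b)<3 else [yaw-180,yaw,yaw+180],key=lambda v:abs(v-near))
    r=np.radians(yaw); M=np.array([[np.cos(r),-np.sin(r)],[np.sin(r),np.cos(r)]]); cen=c-M@OFF
    t=M.T@(T[:2,3]-cen); q=M.T@(POST-cen); ty=np.degrees(np.arctan2(T[1,0],T[0,0]))
    hit=cen+M@np.array([-1,0])*((0.4955-cen[1])/(M@np.array([-1,0]))[1])
    print("yaw %.1f cen %s sw %.1fx%.1f area %d | tcp in box %s toolyaw %.1f | post in box %s | line at y=.4955: x=%.3f F %s"%(yaw,cen.round(4),a,b,A,t.round(4),ty,q.round(4),hit[0],s["contact_force"].round(1)))
    return cen,yaw
E
python3 steer.py '[[0.01,0,0,0.12],[0.01,0,0,0],[0.01,0,0,0],[0.005,0,0,0],[0.005,0,0,0]]'
python3 -c "
from h import *
box(near=-7)"
python3 steer.py '[[0.0044,-0.005,0,0.06],[0.0044,-0.005,0,0.06],[0.0044,-0.005,0,0.06],[0.0044,-0.005,0,0.06],[0,0,0,0]]'
python3 -c "
from h import *
box(near=-20)"
```

```text
clock: 5.13
position: [0.4407, -0.1535, 0.0435]
ee_rot: [-0.002, 0.998, -0.058, -0.006]
contact_force: [-16.8, 4.0, 11.7]
width: -0.0005
gripper_force: 8.6
yaw -8.3 cen [ 0.4993 -0.1968] sw 20.4x13.9 area 2251 | tcp in box [-0.0642  0.0343] toolyaw -6.6 | post in box [ 0.0669 -0.0174] | line at y=.4955: x=-4.218 F [-16.8   4.   11.7]
clock: 5.6
position: [0.4564, -0.1342, 0.0434]
ee_rot: [-0.003, 0.984, -0.178, -0.012]
contact_force: [-20.4, 8.8, 20.4]
width: 0.0002
gripper_force: 11.2
yaw -20.5 cen [ 0.5039 -0.1891] sw 20.5x12.6 area 2092 | tcp in box [-0.0638  0.0348] toolyaw -20.5 | post in box [ 0.0675 -0.0117] | line at y=.4955: x=-1.324 F [-20.4   8.8  20.4]
```

```bash
python3 steer.py '[[0.0044,-0.005,0,0.06],[0.0044,-0.005,-0.001,0.06],[0.0044,-0.005,-0.001,0.06],[0.0044,-0.005,0,0.06],[0,0,0,0]]'
python3 -c "
from h import *
box(near=-34)"
python3 steer.py '[[0.0044,-0.005,0,0.06],[0.0044,-0.005,0,0.06],[0.0044,-0.005,0,0.06],[0.0044,-0.005,0,0.06],[0,0,0,0]]'
python3 -c "
from h import *
box(near=-48)"
```

```text
clock: 6.07
position: [0.4734, -0.1176, 0.0436]
ee_rot: [-0.005, 0.955, -0.296, -0.022]
contact_force: [-27.7, 23.5, 22.9]
width: 0.0003
gripper_force: 16.7
yaw -31.5 cen [ 0.5101 -0.1814] sw 20.6x14.0 area 2261 | tcp in box [-0.0647  0.0352] toolyaw -34.4 | post in box [ 0.0672 -0.0084] | line at y=.4955: x=-0.593 F [-27.7  23.5  22.9]
clock: 6.53
position: [0.4895, -0.1059, 0.0437]
ee_rot: [-0.004, 0.912, -0.409, -0.035]
contact_force: [-44.0, 43.2, 43.1]
width: -0.0001
gripper_force: 29.9
yaw -40.3 cen [ 0.5158 -0.1753] sw 20.3x14.3 area 2273 | tcp in box [-0.065   0.0359] toolyaw -48.3 | post in box [ 0.0673 -0.0063] | line at y=.4955: x=-0.274 F [-44.   43.2  43.1]
```

```bash
python3 steer.py '[[-0.02,0,0,0],[0,-0.012,-0.003,-0.12],[0,0,0,0],[0.003,0,0,0],[0,0,0,0]]'
python3 -c "
from h import *
box(near=-41)"
```

```text
clock: 7.0
position: [0.5077, -0.0959, 0.0465]
ee_rot: [-0.004, 0.936, -0.353, -0.011]
contact_force: [-7.5, 21.5, -0.3]
width: 0.0
gripper_force: 10.4
yaw -48.2 cen [ 0.5218 -0.1705] sw 20.7x14.0 area 2153 | tcp in box [-0.065   0.0392] toolyaw -41.3 | post in box [ 0.0671 -0.0046] | line at y=.4955: x=-0.073 F [-7.5 21.5 -0.3]
```

```bash
python3 steer.py '[[-0.015,0,0,0],[0,0,0,0.12],[0,-0.008,0,0],[0,0,0,0]]'
python3 -c "
from h import *
box(near=-48)"
```

```text
clock: 7.38
position: [0.5126, -0.0886, 0.0496]
ee_rot: [-0.0, 0.914, -0.406, 0.002]
contact_force: [0.7, -0.3, 0.2]
width: 0.0003
gripper_force: 0.0
yaw -48.0 cen [ 0.5219 -0.1704] sw 20.3x13.5 area 2050 | tcp in box [-0.067   0.0478] toolyaw -47.9 | post in box [ 0.0671 -0.0052] | line at y=.4955: x=-0.078 F [ 0.7 -0.3  0.2]
```

```bash
python3 steer.py '[[0.0045,-0.006,0,0.06],[0.0045,-0.007,0,0.06],[0.004,-0.007,0,0.06],[0.004,-0.007,0,0.06],[0,0,0,0]]'
python3 -c "
from h import *
box(near=-55)"
```

```text
clock: 7.85
position: [0.5432, -0.0849, 0.0493]
ee_rot: [-0.001, 0.858, -0.514, -0.001]
contact_force: [0.7, 5.6, -0.1]
width: -0.0001
gripper_force: 2.4
yaw -62.0 cen [ 0.5292 -0.1658] sw 20.6x13.7 area 2054 | tcp in box [-0.065   0.0503] toolyaw -61.9 | post in box [0.0669 0.0027] | line at y=.4955: x=0.178 F [ 0.7  5.6 -0.1]
```

```bash
python3 steer.py '[[0.0042,-0.006,0,0.06],[0.0042,-0.006,0,0.06],[0.004,-0.006,0,0.06],[0.004,-0.006,0,0.06],[0,0,0,0]]'
python3 -c "
from h import *
box(near=-75)"
```

```text
clock: 8.32
position: [0.5718, -0.0847, 0.0493]
ee_rot: [-0.006, 0.789, -0.615, -0.004]
contact_force: [3.9, 23.8, 2.2]
width: -0.0003
gripper_force: 11.2
yaw -75.9 cen [ 0.5393 -0.1602] sw 20.5x13.3 area 2047 | tcp in box [-0.0654  0.0499] toolyaw -75.8 | post in box [0.0673 0.0075] | line at y=.4955: x=0.375 F [ 3.9 23.8  2.2]
```

```bash
python3 steer.py '[[0.0025,-0.0065,0,0.06],[0.0025,-0.0065,0,0.06],[0.0025,-0.0065,0,0.06],[0,0,0,0]]'
python3 -c "
from h import *
box(near=-85)"
```

```text
clock: 8.7
position: [0.5918, -0.0882, 0.0505]
ee_rot: [-0.033, 0.734, -0.678, -0.016]
contact_force: [18.2, 66.5, 8.5]
width: 0.0002
gripper_force: 32.5
yaw -84.8 cen [ 0.5479 -0.1576] sw 20.5x14.2 area 2086 | tcp in box [-0.0651  0.05  ] toolyaw -85.4 | post in box [0.0672 0.009 ] | line at y=.4955: x=0.488 F [18.2 66.5  8.5]
```

```bash
python3 steer.py '[[-0.015,0,0,0],[-0.02,0,0,0],[0,0,0,0]]'
python3 -c "
from h import *
box(near=-85)"
```

```text
clock: 9.0
position: [0.5793, -0.0797, 0.049]
ee_rot: [-0.023, 0.746, -0.665, -0.01]
contact_force: [-0.1, -0.1, -0.3]
width: -0.0003
gripper_force: 0.0
yaw -83.1 cen [ 0.5453 -0.1577] sw 20.0x13.5 area 2216 | tcp in box [-0.0734  0.0432] toolyaw -83.4 | post in box [0.0676 0.0096] | line at y=.4955: x=0.466 F [-0.1 -0.1 -0.3]
```

```bash
python3 steer.py '[[0,-0.006,0,0.03],[0.007,0,0,0],[0.003,0,0,0],[0.002,0,0,0],[0,0,0,0]]'
python3 -c "
from h import *
box(near=-85)"
```

```text
clock: 9.47
position: [0.5864, -0.0877, 0.0488]
ee_rot: [-0.038, 0.733, -0.679, -0.019]
contact_force: [7.0, 40.2, 6.8]
width: 0.0001
gripper_force: 20.0
yaw -84.7 cen [ 0.547  -0.1575] sw 20.3x13.6 area 2071 | tcp in box [-0.0659  0.0458] toolyaw -85.5 | post in box [0.0674 0.0098] | line at y=.4955: x=0.486 F [ 7.  40.2  6.8]
```

```bash
python3 steer.py '[[0.001,-0.007,0,0.04],[0.0015,-0.005,0,0.03],[0,0,0,0]]'
python3 -c "
from h import *
box(near=-85)"
python3 steer.py '[[-0.01,-0.003,0,0],[-0.01,-0.002,0,0],[-0.01,0,0,0],[0,0,0,0]]'
python3 -c "
from h import *
box(near=-85)"
```

```text
clock: 9.77
position: [0.5992, -0.091, 0.0494]
ee_rot: [-0.054, 0.711, -0.7, -0.025]
contact_force: [18.1, 60.9, 10.1]
width: 0.0003
gripper_force: 30.9
yaw -90.9 cen [ 0.5529 -0.156 ] sw 20.4x14.6 area 2116 | tcp in box [-0.0657  0.0453] toolyaw -89.0 | post in box [0.0675 0.0112] | line at y=.4955: x=0.563 F [18.1 60.9 10.1]
clock: 10.15
position: [0.5939, -0.0863, 0.0476]
ee_rot: [-0.046, 0.722, -0.69, -0.019]
contact_force: [-0.6, 0.5, -0.3]
width: 0.0
gripper_force: 0.0
yaw -90.6 cen [ 0.5531 -0.1561] sw 20.3x14.3 area 2227 | tcp in box [-0.0702  0.0401] toolyaw -87.3 | post in box [0.0675 0.0106] | line at y=.4955: x=0.560 F [-0.6  0.5 -0.3]
```

```bash
python3 steer.py '[[-0.02,0,0,0],[-0.02,0,-0.03,-0.1],[-0.01,0,-0.04,-0.1],[0,0,-0.04,-0.1],[0,0,-0.04,-0.1]]'
python3 steer.py '[[0,0,-0.03,-0.1],[0,0,-0.03,-0.1],[0,0,-0.03,-0.1],[0,0,-0.02,-0.1],[0,0,0,0]]'
python3 - <<'E'
from h import *
print(manip.get_state()["qpos"].round(3))
d=shot("wrist","w4"); box(d,-88)
E
```

```text
clock: 10.62
position: [0.5813, -0.056, 0.2016]
ee_rot: [-0.054, 0.848, -0.528, -0.011]
contact_force: [1.5, -1.3, -0.4]
width: 0.0
gripper_force: 0.0
clock: 11.03
position: [0.5796, -0.0689, 0.3149]
ee_rot: [-0.055, 0.935, -0.351, 0.006]
contact_force: [0.6, -1.2, 0.4]
width: -0.0001
gripper_force: 0.0
[-0.303  0.245  1.403  0.11   1.477  1.976]
yaw -91.1 cen [ 0.5526 -0.1564] sw 19.9x11.8 area 201 | tcp in box [-0.0885  0.0244] toolyaw -41.2 | post in box [0.0671 0.0117] | line at y=.4955: x=0.565 F [-0.5  0.4 -0.5]
```

View pics/w4.png

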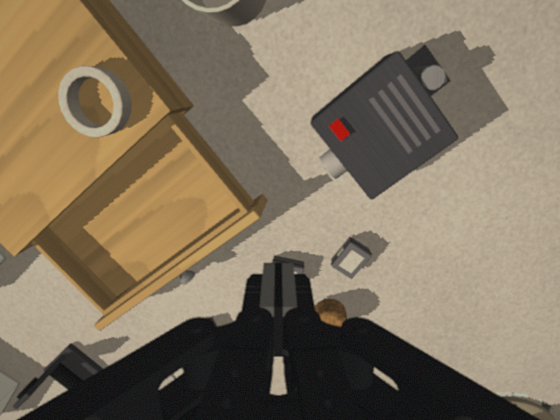

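```bash
python3 - <<'E'
from h import *
d=load("w4"); g=cv2.cvtColor(d["img"],cv2.COLOR_RGB2GRAY)
print("toolz",d["T"][:3,:3].round(3).tolist(), tcp()[0][:3,:3].round(3).tolist())
# outline of the dark top: fit edges on the chuck side, right side, near side using gray<75
m=((g<78)&(d["img"].max(2).astype(int)-d["img"].min(2)<25)).astype(np.uint8); m[:, :300]=0; m[210:]=0
m=cv2.morphologyEx(m,cv2.MORPH_CLOSE,np.ones((7,7)))
m=cv2.morphologyEx(m,cv2.MORPH_OPEN,np.ones((25,25)))
cs,_=cv2.findContours(m,cv2.RETR_EXTERNAL,cv2.CHAIN_APPROX_NONE); c=max(cs,key=cv2.contourArea)
a=cv2.approxPolyDP(c,6,True).reshape(-1,2); print(a.tolist())
def ang(p,q,z=.06):
    p,q=onz(d,p,z),onz(d,q,z); return p.round(4),q.round(4),np.linalg.norm(p-q).round(4),np.degrees(np.arctan2(*(q-p)[[1,0]])).round(1)
for i in range(len(a)): print(ang(a[i],a[(i+1)%len(a)]))
# vents: 4 bright slots
w=((g>88)&(g<140)).astype(np.uint8); 
for v in range(4): pass
w[:, :365]=0; w[:,442:]=0; w[:70]=0; w[162:]=0
cs,_=cv2.findContours(w,cv2.RETR_EXTERNAL,cv2.CHAIN_APPROX_NONE)
for c in cs:
    if len(c)<40: continue
    P=np.array([onz(d,p,.06)[:2] for p in c.reshape(-1,2)])*1000
    print("slot",cv2.minAreaRect(P.astype(np.float32)))
E
```

```text
toolz [[-0.655, -0.729, -0.196], [-0.748, 0.59, 0.306], [-0.108, 0.347, -0.932]] [[0.752, -0.658, 0.045], [-0.658, -0.746, 0.101], [-0.033, -0.106, -0.994]]
[[421, 57], [384, 57], [338, 95], [338, 119], [348, 129], [343, 164], [362, 187], [387, 187], [447, 146], [447, 120], [421, 80]]
(array([ 0.587 , -0.2243,  0.06  ]), array([ 0.6099, -0.1978,  0.06  ]), np.float64(0.0351), np.float64(49.1))
(array([ 0.6099, -0.1978,  0.06  ]), array([ 0.6109, -0.1423,  0.06  ]), np.float64(0.0555), np.float64(89.0))
(array([ 0.6109, -0.1423,  0.06  ]), array([ 0.5921, -0.1276,  0.06  ]), np.float64(0.0238), np.float64(141.9))
(array([ 0.5921, -0.1276,  0.06  ]), array([ 0.5774, -0.1292,  0.06  ]), np.float64(0.0148), np.float64(-173.9))
(array([ 0.5774, -0.1292,  0.06  ]), array([ 0.5513, -0.1025,  0.06  ]), np.float64(0.0373), np.float64(134.4))
(array([ 0.5513, -0.1025,  0.06  ]), array([ 0.5178, -0.1027,  0.06  ]), np.float64(0.0335), np.float64(-179.7))
(array([ 0.5178, -0.1027,  0.06  ]), array([ 0.5008, -0.1234,  0.06  ]), np.float64(0.0268), np.float64(-129.3))
(array([ 0.5008, -0.1234,  0.
[... 358 characters left out ...]
 -0.2243,  0.06  ]), np.float64(0.0212), np.float64(-34.1))
slot ((552.4044189453125, -164.64505004882812), (4.643375873565674, 69.40125274658203), 89.10543823242188)
slot ((552.3551025390625, -175.63229370117188), (4.927043437957764, 70.09147644042969), 89.08683013916016)
slot ((543.7901000976562, -213.2649688720703), (8.656753540039062, 20.401342391967773), 57.032318115234375)
slot ((552.344482421875, -186.61398315429688), (4.72407341003418, 70.06822967529297), 89.16424560546875)
slot ((551.97998046875, -197.7411346435547), (5.100118160247803, 70.14264678955078), 89.04188537597656)
slot ((563.4876708984375, -220.00787353515625), (20.054922103881836, 17.658206939697266), 49.437896728515625)
```

```bash
cat >> h.py <<'E'
def need(P):
    T,s=tcp(); v=T[:3,:3].T@(np.array(P)-T[:3,3]); print("need",v.round(4),"toolyaw",np.degrees(np.arctan2(T[1,0],T[0,0])).round(1)); return v
E
python3 steer.py '[[0,0,0,-0.12],[0,0,0,-0.12],[0,0,0,-0.12],[0,0,0,-0.12],[0,0,0,-0.12]]'
python3 steer.py '[[0,0,0,-0.12],[0,0,0,0]]'
python3 -c "
from h import *
need([.510,-.055,.12]);need([.510,-.055,.045])"
```

```text
clock: 11.5
position: [0.577, -0.0674, 0.3075]
ee_rot: [-0.053, 0.997, -0.058, 0.015]
contact_force: [-0.4, 0.9, -0.1]
width: -0.0002
gripper_force: 0.0
clock: 11.67
position: [0.5771, -0.0673, 0.3076]
ee_rot: [-0.052, 0.998, 0.0, 0.018]
contact_force: [0.3, -0.1, 0.0]
width: -0.0001
gripper_force: 0.0
need [-0.0739  0.007   0.1853] toolyaw -0.1
need [-0.0766  0.0147  0.2599] toolyaw -0.1
```

```bash
python3 steer.py '[[-0.025,0,0.02,0],[-0.025,0,0.03,0],[-0.025,0.003,0.033,0],[-0.002,0.004,0.035,0],[0,0.004,0.035,0]]'
python3 steer.py '[[0,0.004,0.035,0],[0,0,0.035,0],[0,0,0.025,0],[0,0,0.012,0],[0,0,0,0]]'
python3 -c "
from h import *
box(near=-91); need([.510,-.085,.045])"
```

```text
clock: 12.08
position: [0.5044, -0.062, 0.1516]
ee_rot: [-0.052, 0.998, -0.002, 0.019]
contact_force: [0.9, -0.1, -0.6]
width: -0.0001
gripper_force: 0.0
clock: 12.5
position: [0.508, -0.0544, 0.0428]
ee_rot: [-0.053, 0.998, -0.002, 0.016]
contact_force: [-0.2, 0.5, -0.0]
width: -0.0003
gripper_force: 0.0
yaw -91.0 cen [ 0.5529 -0.157 ] sw 20.5x14.1 area 3848 | tcp in box [-0.1018 -0.0467] toolyaw -0.3 | post in box [0.0666 0.0112] | line at y=.4955: x=0.564 F [-0.2  0.5 -0. ]
need [ 0.0006  0.0299 -0.0035] toolyaw -0.2
```

```bash
python3 steer.py '[[0,0.012,0,0],[0,0.012,0,0],[0,0.006,0,0],[0,0.003,0,0],[0,0,0,0]]'
python3 -c "
from h import *
box(near=-91)"
python3 steer.py '[[0,0.003,0,0],[0,0.002,0,0],[0,0,0,0]]'
python3 -c "
from h import *
box(near=-90)"
```

```text
clock: 12.97
position: [0.5105, -0.0858, 0.0451]
ee_rot: [-0.055, 0.998, -0.002, 0.019]
contact_force: [-2.4, 12.9, 10.1]
width: -0.0003
gripper_force: 7.2
yaw -89.0 cen [ 0.5524 -0.1572] sw 20.3x12.7 area 3079 | tcp in box [-0.0721 -0.0406] toolyaw -0.3 | post in box [0.0667 0.0094] | line at y=.4955: x=0.541 F [-2.4 12.9 10.1]
clock: 13.27
position: [0.5087, -0.0873, 0.0451]
ee_rot: [-0.058, 0.998, -0.002, 0.018]
contact_force: [-3.5, 21.9, 17.4]
width: -0.0002
gripper_force: 12.2
yaw -87.8 cen [ 0.5517 -0.1574] sw 20.4x12.6 area 3080 | tcp in box [-0.0717 -0.0402] toolyaw -0.4 | post in box [0.0667 0.0087] | line at y=.4955: x=0.526 F [-3.5 21.9 17.4]
```

```bash
python3 steer.py '[[-0.001,0.003,0,0],[-0.001,0.003,0,0],[0,0,0,0]]'
python3 -c "
from h import *
box(near=-90)"
python3 steer.py '[[0,-0.01,0,0],[0,-0.015,0,0],[0,-0.01,-0.02,0],[0,0,-0.035,0],[0,0,0,0]]'
python3 -c "
from h import *
box(near=-90)"
```

```text
clock: 13.57
position: [0.505, -0.09, 0.0451]
ee_rot: [-0.061, 0.998, -0.003, 0.016]
contact_force: [-6.1, 30.9, 26.4]
width: 0.0
gripper_force: 18.6
yaw -85.2 cen [ 0.5503 -0.1578] sw 20.5x12.4 area 3069 | tcp in box [-0.0713 -0.0394] toolyaw -0.4 | post in box [0.0667 0.0072] | line at y=.4955: x=0.496 F [-6.1 30.9 26.4]
clock: 14.03
position: [0.5114, -0.0722, 0.1064]
ee_rot: [-0.049, 0.998, 0.0, 0.026]
contact_force: [0.9, -0.6, -0.3]
width: -0.0
gripper_force: 0.0
yaw -85.7 cen [ 0.55   -0.1577] sw 20.2x12.5 area 1160 | tcp in box [-0.0882 -0.0322] toolyaw -0.1 | post in box [0.0668 0.008 ] | line at y=.4955: x=0.501 F [ 0.9 -0.6 -0.3]
```

```bash
python3 steer.py '[[0,-0.01,-0.04,0],[0,-0.01,-0.04,0],[0,-0.02,-0.035,0],[0,-0.03,-0.025,0],[0,-0.035,-0.02,0]]' 0.07
python3 steer.py '[[0,-0.035,-0.02,0],[0,-0.035,-0.02,0],[0,0,-0.02,0],[0,0,0,0]]' 
python3 - <<'E'
from h import *
d=shot("wrist","w5"); box(d,-86)
for w in [(.4406,.3109),(.4623,.2262),(.4323,.1435),(.4696,.0545),(.4333,-.0287)]:
    u=proj(d,[*w,.022]); print(u.round(),packs(d,[tuple(int(t) for t in u)]))
E
```

```text
clock: 14.5
position: [0.5015, 0.0167, 0.273]
ee_rot: [-0.05, 0.998, -0.002, 0.022]
contact_force: [1.4, 0.5, 0.0]
width: 0.0603
gripper_force: 0.0
clock: 14.83
position: [0.4997, 0.0823, 0.3414]
ee_rot: [-0.051, 0.998, 0.002, 0.025]
contact_force: [0.2, -0.9, 0.1]
width: 0.0701
gripper_force: 0.0
yaw -88.0 cen [ 0.5486 -0.1568] sw 18.9x13.5 area 214 | tcp in box [-0.2399 -0.041 ] toolyaw -0.0 | post in box [0.0673 0.012 ] | line at y=.4955: x=0.525 F [0.5 0.7 0.3]
[139. 210.] [(0.4408, 0.3105, 25, 18, -12)]
[196. 196.] [(0.4623, 0.2258, 26, 18, -23)]
[257. 220.] [(0.4324, 0.1429, 26, 18, -34)]
[324. 195.] [(0.4696, 0.054, 26, 18, 40)]
[387. 224.] [(0.4331, -0.0287, 26, 18, -75)]
```

View pics/w5.png

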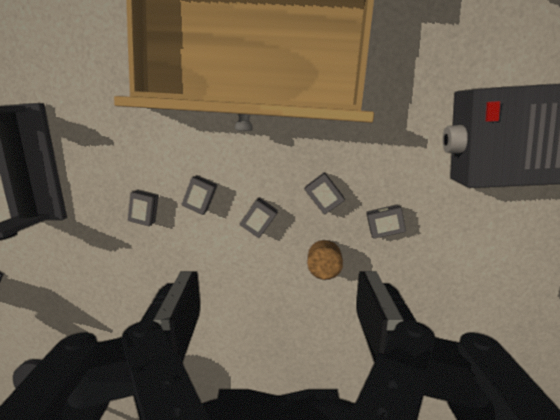

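The cases (142,207), (199,194), (259,217), (324,193), (386,221) are where they were; the drawer panel runs (115,104)–(373,121), and the box points at the stand on the left.

```bash
cat >> h.py <<'E'
def drawer(c,yaw):
    """c: front outer face centre xy, returns fn from drawer_in coords to world"""
    r=np.radians(yaw); M=np.array([[np.cos(r),-np.sin(r)],[np.sin(r),np.cos(r)]])
    return lambda x,y: np.array(c)+M@np.array([x+.0735,y])
E
python3 - <<'E'
from h import *
d=load("w5")
a,b=onz(d,(115,104.5),.067),onz(d,(373,121),.067); L=np.linalg.norm(a-b); y=np.degrees(np.arctan2(*(a-b)[[1,0]]))-90
print(a,b,L,"yaw",y,"centre",(a+b)/2)
i,j=onz(d,(115,97),.067),onz(d,(373,113.5),.067); print("inner",(i+j)/2, np.linalg.norm(i-j))
k=onz(d,(243,126),.036); print("knob end",k)
f=drawer(((a+b)/2)[:2],y); print("in",f(0,0))
for s in (.096,.048,0,-.048,-.096): print(s,f(-.005,s).round(4))
# tape position from scene0
s=load("scene0"); print("tape",onz(s,(325,243),.095))
need([.4408,.3105,.15])
E
```

```text
[0.58178113 0.30266838 0.067     ] [0.56469872 0.00606657 0.067     ] 0.2970933186067989 yaw -3.296238044437416 centre [0.57323993 0.15436747 0.067     ]
inner [0.58143504 0.15416155 0.067     ] 0.29555564111603144
knob end [0.55636411 0.1567619  0.036     ]
in [0.64661833 0.15014134]
0.096 [0.6471 0.2463]
0.048 [0.6444 0.1983]
0 [0.6416 0.1504]
-0.048 [0.6389 0.1025]
-0.096 [0.6361 0.0546]
tape [0.77442082 0.04877545 0.095     ]
need [-0.0669 -0.2089  0.2085] toolyaw -0.0
```

```bash
python3 steer.py '[[0,0,0,-0.12],[0,0,0,-0.12],[0,0,0,-0.12],[0,0,0,-0.12],[0,0,0,-0.12]]' 0.06
python3 steer.py '[[0,0,0,-0.1],[0,0,0,0]]'
python3 -c "
from h import *
need([.4696,.054,.08]);need([.4696,.054,.025])"
```

```text
clock: 15.3
position: [0.4976, 0.08, 0.335]
ee_rot: [-0.043, 0.953, 0.297, 0.033]
contact_force: [-0.6, -0.8, 0.0]
width: 0.06
gripper_force: 0.0
clock: 15.47
position: [0.4976, 0.0801, 0.3352]
ee_rot: [-0.042, 0.938, 0.342, 0.035]
contact_force: [0.8, -1.7, 0.0]
width: 0.0601
gripper_force: 0.0
need [-0.0621  0.0156  0.25  ] toolyaw 40.0
need [-0.0673  0.0185  0.3046] toolyaw 40.0
```

```bash
python3 steer.py '[[-0.013,0.003,0.035,0],[-0.013,0.003,0.035,0],[-0.013,0.003,0.035,0],[-0.013,0.003,0.035,0],[-0.01,0.0036,0.035,0]]'
python3 steer.py '[[0,0,0.035,0],[0,0,0.035,0],[0,0,0.005,0],[0,0,0,0]]'
python3 - <<'E'
from h import *
d=shot("wrist"); u=proj(d,[.4696,.054,.022]); print(u,packs(d,[tuple(int(t) for t in u)],w=60))
need([.4696,.054,.025])
E
```

```text
clock: 15.88
position: [0.4661, 0.0467, 0.1539]
ee_rot: [-0.041, 0.939, 0.341, 0.036]
contact_force: [0.5, 0.4, -0.6]
width: 0.0601
gripper_force: 0.0
clock: 16.22
position: [0.4686, 0.0553, 0.0794]
ee_rot: [-0.043, 0.938, 0.342, 0.033]
contact_force: [0.1, -0.3, 0.0]
width: 0.0596
gripper_force: 0.0
[287.83038785 253.21362061] [(0.4672, 0.0543, 73, 70, 41)]
need [-0.0068  0.0034  0.0558] toolyaw 39.9
```

```bash
python3 steer.py '[[-0.004,0.002,0.02,0],[-0.003,0.001,0.02,0],[0,0,0.014,0],[0,0,0,0],[0,0,0,0]]'
python3 steer.py '[[0,0,0,0],[0,0,0,0],[0,0,0,0],[0,0,0,0]]' 0 40
python3 steer.py '[[0,0,-0.03,0],[0,0,-0.035,0],[0,0,-0.035,0],[0,0,-0.02,0],[0,0,0,0]]'
python3 -c "
from h import *
need([.6389,.1025,.13])"
```

```text
clock: 16.68
position: [0.4709, 0.0541, 0.0285]
ee_rot: [-0.041, 0.938, 0.343, 0.038]
contact_force: [0.3, -0.2, 0.4]
width: 0.0597
gripper_force: 0.0
clock: 17.02
position: [0.471, 0.0543, 0.0291]
ee_rot: [-0.04, 0.938, 0.343, 0.038]
contact_force: [-1.4, -1.1, 8.1]
width: 0.0327
gripper_force: 39.4
clock: 17.43
position: [0.4682, 0.0414, 0.152]
ee_rot: [-0.038, 0.938, 0.343, 0.042]
contact_force: [0.5, 0.9, -0.1]
width: 0.0326
gripper_force: 45.0
need [0.1667 0.0648 0.0369] toolyaw 40.1
```

```bash
python3 steer.py '[[0.03,0,0,-0.12],[0.03,0,0,-0.12],[0.03,0,0,-0.12],[0.03,0,0,-0.12],[0,0,0,-0.12]]'
python3 steer.py '[[0,0,0,-0.12],[0,0,0,-0.10],[0,0,0,0]]'
python3 -c "
from h import *
need([.6389,.1025,.10]);need([.6389,.1025,.05])"
```

```text
clock: 17.85
position: [0.5434, 0.1372, 0.1594]
ee_rot: [-0.028, 0.792, 0.608, 0.05]
contact_force: [0.9, -0.0, 0.1]
width: 0.0331
gripper_force: 45.0
clock: 18.1
position: [0.5396, 0.1336, 0.1582]
ee_rot: [-0.024, 0.723, 0.689, 0.049]
contact_force: [-0.3, 0.2, -1.1]
width: 0.0328
gripper_force: 45.0
need [-0.0325  0.0987  0.0585] toolyaw 87.4
need [-0.0377  0.097   0.1082] toolyaw 87.4
```

```bash
python3 steer.py '[[-0.011,0.033,0,0],[-0.011,0.033,0.005,0],[-0.011,0.031,0.02,0],[-0.002,0,0.03,0],[-0.002,0,0.03,0]]'
python3 steer.py '[[0,0,0.015,0],[0,0,0,0]]'
python3 -c "
from h import *
need([.6389,.1025,.05])"
```

```text
clock: 18.52
position: [0.6413, 0.0991, 0.0734]
ee_rot: [-0.022, 0.725, 0.687, 0.051]
contact_force: [-0.2, 0.5, -1.2]
width: 0.0333
gripper_force: 45.0
clock: 18.68
position: [0.6359, 0.1016, 0.0541]
ee_rot: [-0.027, 0.725, 0.687, 0.046]
contact_force: [-0.9, -0.0, -1.0]
width: 0.0329
gripper_force: 45.0
need [0.0006 0.0029 0.0043] toolyaw 87.0
```

```bash
python3 steer.py '[[0,0.003,0.003,0],[0,0,0,0]]'
python3 steer.py '[[0,0,0,0],[0,0,0,0],[0,0,0,0]]' 0.046
python3 steer.py '[[0,0,-0.03,0],[0,0,-0.035,0],[0,0,-0.04,-0.1],[0,-0.035,-0.02,-0.1],[0,-0.035,0,-0.1]]' 
python3 steer.py '[[-0.03,-0.03,0,0],[-0.03,-0.03,0,0],[-0.02,-0.03,0,0],[0,0,0,0]]' 0.06
python3 - <<'E'
from h import *
d=shot("wrist","w6")
for w in [(.4406,.3109),(.4623,.2262),(.4323,.1435),(.4333,-.0287),(.6389,.1025)]:
    z=.022 if w[0]<.6 else .039
    u=proj(d,[*w,z]); print(u.round(),packs(d,[tuple(int(t) for t in u)],z=z) if 0<u[0]<560 and 0<u[1]<420 else '')
need([.4333,-.0287,.08]);need([.4333,-.0287,.026])
E
```

```text
clock: 18.85
position: [0.6436, 0.1019, 0.0568]
ee_rot: [-0.023, 0.724, 0.688, 0.051]
contact_force: [0.3, 0.1, 0.2]
width: 0.033
gripper_force: 45.0
clock: 19.1
position: [0.6431, 0.102, 0.0577]
ee_rot: [-0.022, 0.723, 0.688, 0.051]
contact_force: [0.6, -0.1, 0.2]
width: 0.0462
gripper_force: 0.0
clock: 19.52
position: [0.5722, 0.0822, 0.1835]
ee_rot: [-0.01, 0.61, 0.79, 0.057]
contact_force: [0.3, 0.0, 0.3]
width: 0.0462
gripper_force: 0.0
clock: 19.85
position: [0.4965, -0.0187, 0.164]
ee_rot: [-0.017, 0.614, 0.788, 0.051]
contact_force: [-1.1, 0.9, -1.1]
width: 0.06
gripper_force: 0.0
[ 306. -282.] 
[ 306. -138.] 
[234. -23.] 
[188. 211.] [(0.4337, -0.0291, 28, 20, -74)]
[495. 110.] [(0.6448, 0.1024, 27, 20, 88)]
need [-0.0024 -0.072   0.0803] toolyaw 104.3
need [-0.0072 -0.0754  0.134 ] toolyaw 104.3
```

```bash
python3 steer.py '[[-0.001,-0.025,0.03,0],[-0.001,-0.025,0.03,0],[-0.001,-0.023,0.03,0],[-0.001,-0.001,0.03,0],[0,0,0,0]]'
python3 -c "
from h import *
need([.4337,-.029,.028])"
```

```text
clock: 20.32
position: [0.4321, -0.0236, 0.0365]
ee_rot: [-0.02, 0.613, 0.788, 0.051]
contact_force: [-0.0, -0.5, -0.1]
width: 0.06
gripper_force: 0.0
need [-0.0064 -0.0002  0.0079] toolyaw 104.5
```

```bash
python3 steer.py '[[-0.005,0.001,0.009,0],[0,0,0,0]]'
python3 steer.py '[[0,0,0,0],[0,0,0,0],[0,0,0,0],[0,0,0,0]]' 0 40
python3 steer.py '[[0,0,-0.03,0],[0,0,-0.035,0],[0,0.02,-0.035,0.1],[0,0.03,-0.01,0.1],[0,0.03,0,0.1]]'
python3 -c "
from h import *
need([.6361,.0546,.13]);need([.6361,.0546,.055])"
```

```text
clock: 20.48
position: [0.4412, -0.0296, 0.0308]
ee_rot: [-0.014, 0.612, 0.789, 0.053]
contact_force: [1.1, -0.5, -0.1]
width: 0.06
gripper_force: 0.0
clock: 20.82
position: [0.4402, -0.0292, 0.0319]
ee_rot: [-0.014, 0.612, 0.789, 0.054]
contact_force: [-0.1, -0.3, 6.2]
width: 0.0332
gripper_force: 39.8
clock: 21.23
position: [0.5156, -0.0297, 0.1491]
ee_rot: [-0.02, 0.725, 0.687, 0.052]
contact_force: [0.6, -0.8, -1.1]
width: 0.0326
gripper_force: 40.4
need [0.088  0.1146 0.0333] toolyaw 87.0
need [0.0803 0.1113 0.1078] toolyaw 87.0
```

```bash
python3 steer.py '[[0.027,0.03,0,0],[0.027,0.03,0,0],[0.027,0.03,0.015,0],[0,0.022,0.03,0],[0,0,0.03,0]]'
python3 steer.py '[[0,0,0.025,0],[0,0,0,0]]'
python3 -c "
from h import *
need([.6361,.0546,.053])"
```

```text
clock: 21.65
position: [0.6378, 0.0534, 0.0841]
ee_rot: [-0.019, 0.722, 0.689, 0.054]
contact_force: [0.4, -0.8, -1.0]
width: 0.0332
gripper_force: 40.4
clock: 21.82
position: [0.628, 0.0557, 0.0525]
ee_rot: [-0.027, 0.723, 0.689, 0.046]
contact_force: [-1.0, 0.2, -0.7]
width: 0.0333
gripper_force: 40.4
need [-0.0007  0.0082 -0.0004] toolyaw 87.3
```

```bash
python3 steer.py '[[0,0.006,0,0],[0,0,0,0]]'
python3 steer.py '[[0,0,0,0],[0,0,0,0],[0,0,0,0]]' 0.046
python3 steer.py '[[0,0,-0.03,0],[0,0,-0.035,0],[0,0,-0.04,-0.1],[0.03,-0.025,-0.01,-0.1],[0.02,-0.035,0,-0.12]]' 
python3 steer.py '[[0.02,-0.03,0,-0.12],[0,-0.04,0,-0.12],[0,-0.03,0,-0.12],[0,0,0,-0.12],[0,0,0,-0.12]]' 0.06
python3 steer.py '[[0,0,0,-0.11],[0,0,0,0]]'
python3 - <<'E'
from h import *
d=shot("wrist","w7")
for w in [(.4406,.3109),(.4623,.2262),(.4323,.1435),(.645,.1025),(.6361,.0546)]:
    z=.022 if w[0]<.6 else .039
    u=proj(d,[*w,z]); print(u.round(),packs(d,[tuple(int(t) for t in u)],z=z,w=26) if 0<u[0]<560 and 0<u[1]<420 else '')
need([.4323,.1435,.08]);need([.4323,.1435,.028])
E
```

```text
clock: 21.98
position: [0.6399, 0.0541, 0.0595]
ee_rot: [-0.022, 0.723, 0.688, 0.051]
contact_force: [1.3, 0.8, -0.1]
width: 0.0335
gripper_force: 40.4
clock: 22.23
position: [0.6382, 0.0541, 0.0594]
ee_rot: [-0.022, 0.723, 0.688, 0.051]
contact_force: [-0.3, 0.5, -0.5]
width: 0.0458
gripper_force: 0.0
clock: 22.65
position: [0.5741, 0.0861, 0.1795]
ee_rot: [-0.009, 0.603, 0.796, 0.058]
contact_force: [0.6, 0.6, -0.3]
width: 0.0461
gripper_force: 0.0
clock: 23.07
position: [0.4692, 0.0671, 0.1689]
ee_rot: [0.002, 0.34, 0.939, 0.055]
contact_force: [1.1, 0.1, -0.3]
width: 0.0599
gripper_force: 0.0
clock: 23.23
position: [0.4712, 0.0672, 0.169]
ee_rot: [0.005, 0.29, 0.955, 0.055]
contact_force: [-0.0, 0.2, -0.6]
width: 0.06
gripper_force: 0.0
[503.  -8.] 
[422.  81.] [(0.4632, 0.2257, 28, 20, -24)]
[313. 109.] [(0.4337, 0.1426, 27, 20, -34)]
[400. 336.] [None]
[352. 357.] [(0.6411, 0.0509, 20, 19, -3)]
need [0.0729 0.0314 0.0944] toolyaw 146.1
need [0.0717 0.0258 0.1461] toolyaw 146.1
```

```bash
python3 steer.py '[[0.025,0.01,0.02,0],[0.025,0.009,0.025,0],[0.022,0.006,0.03,0],[0,0,0.03,0],[0,0,0,0]]'
python3 -c "
from h import *
need([.4337,.1428,.03])"
```

```text
clock: 23.7
position: [0.4251, 0.1395, 0.0643]
ee_rot: [-0.0, 0.291, 0.955, 0.053]
contact_force: [0.1, -0.4, 0.3]
width: 0.0601
gripper_force: 0.0
need [-0.0064  0.0041  0.0347] toolyaw 146.2
```

```bash
python3 steer.py '[[-0.003,0.002,0.02,0],[-0.003,0.002,0.014,0],[0,0,0,0]]'
python3 steer.py '[[0,0,0,0],[0,0,0,0],[0,0,0,0],[0,0,0,0]]' 0 40
python3 steer.py '[[0,0,-0.03,0.12],[0,0,-0.035,0.12],[0,0,-0.035,0.12],[0,0,-0.02,0.12],[0,0,0,0.12]]'
python3 steer.py '[[0,0.03,0,0.12],[0,0.03,0,0.12],[0,0.03,0,0.12],[0,0.02,0,0.06],[0,0,0,0]]'
python3 -c "
from h import *
need([.6416,.1504,.13]);need([.6416,.1504,.055])"
```

```text
clock: 23.95
position: [0.4391, 0.142, 0.0339]
ee_rot: [0.004, 0.292, 0.955, 0.055]
contact_force: [0.7, -0.1, 0.0]
width: 0.06
gripper_force: 0.0
clock: 24.28
position: [0.4393, 0.142, 0.036]
ee_rot: [0.006, 0.291, 0.955, 0.055]
contact_force: [0.1, -1.2, 6.2]
width: 0.0325
gripper_force: 40.1
clock: 24.7
position: [0.4364, 0.1298, 0.1591]
ee_rot: [-0.008, 0.562, 0.825, 0.057]
contact_force: [1.0, -0.2, -0.7]
width: 0.0328
gripper_force: 40.3
clock: 25.12
position: [0.5449, 0.1531, 0.1616]
ee_rot: [-0.021, 0.721, 0.691, 0.053]
contact_force: [0.2, 0.5, -1.1]
width: 0.0327
gripper_force: 40.2
need [-0.0022  0.0953  0.0357] toolyaw 87.7
need [-0.0101  0.0921  0.1102] toolyaw 87.7
```

```bash
python3 steer.py '[[-0.003,0.033,0,0],[-0.003,0.033,0.01,0],[-0.003,0.026,0.03,0],[-0.001,0,0.03,0],[0,0,0.025,0]]'
python3 steer.py '[[0,0,0.005,0],[0,0,0,0],[0,0,0,0]]'
python3 -c "
from h import *
need([.6416,.1504,.057])"
```

```text
clock: 25.53
position: [0.6357, 0.1484, 0.0671]
ee_rot: [-0.023, 0.72, 0.692, 0.05]
contact_force: [-0.7, 0.2, -1.3]
width: 0.0324
gripper_force: 40.2
clock: 25.78
position: [0.6353, 0.1496, 0.0644]
ee_rot: [-0.023, 0.72, 0.692, 0.05]
contact_force: [-0.3, -0.3, -0.2]
width: 0.0328
gripper_force: 40.2
need [0.0003 0.006  0.0077] toolyaw 87.9
```

```bash
python3 steer.py '[[0,0.006,0.006,0],[0,0,0,0]]'
python3 steer.py '[[0,0,0,0],[0,0,0,0],[0,0,0,0]]' 0.046
python3 steer.py '[[0,0,-0.03,0],[0,0,-0.035,0],[0,0,-0.04,-0.1],[0,-0.025,-0.01,-0.12],[0,-0.035,0,-0.12]]' 
python3 steer.py '[[0,-0.03,0,-0.12],[0,-0.03,0,-0.12],[0,0,0,-0.12],[0,0,0,-0.12],[0,0,0,-0.12]]' 0.06
python3 steer.py '[[0,0,0,-0.12],[0,0,0,-0.12],[0,0,0,0]]'
python3 - <<'E'
from h import *
d=shot("wrist","w8")
for w in [(.4406,.3109),(.4623,.2262),(.645,.1025),(.6411,.0546),(.6416,.1504)]:
    z=.022 if w[0]<.6 else .039
    u=proj(d,[*w,z]); print(u.round(),packs(d,[tuple(int(t) for t in u)],z=z,w=24) if 0<u[0]<560 and 0<u[1]<420 else '')
need([.4623,.2262,.08]);need([.4623,.2262,.03])
E
```

```text
clock: 25.95
position: [0.6435, 0.15, 0.0592]
ee_rot: [-0.022, 0.72, 0.692, 0.052]
contact_force: [1.1, 0.6, -1.1]
width: 0.0326
gripper_force: 40.2
clock: 26.2
position: [0.6418, 0.15, 0.0583]
ee_rot: [-0.023, 0.72, 0.692, 0.051]
contact_force: [0.5, -0.3, -0.1]
width: 0.046
gripper_force: 0.0
clock: 26.62
position: [0.5827, 0.1308, 0.1738]
ee_rot: [-0.009, 0.59, 0.805, 0.058]
contact_force: [-0.4, -0.5, -0.2]
width: 0.0462
gripper_force: 0.0
clock: 27.03
position: [0.521, 0.1094, 0.1649]
ee_rot: [0.003, 0.326, 0.944, 0.055]
contact_force: [-0.7, 0.4, -0.7]
width: 0.06
gripper_force: 0.0
clock: 27.28
position: [0.5215, 0.1096, 0.1647]
ee_rot: [0.009, 0.212, 0.976, 0.054]
contact_force: [-0.5, 0.2, -0.8]
width: 0.06
gripper_force: 0.0
[464. -12.] 
[368.  67.] [(0.463, 0.2255, 28, 20, -24)]
[314. 334.] [(0.6449, 0.1015, 28, 20, 87)]
[263. 353.] [(0.6411, 0.055, 28, 20, 87)]
[363. 308.] [None]
need [0.1021 0.0711 0.0936] toolyaw 155.2
need [0.1018 0.0656 0.1433] toolyaw 155.2
```

```bash
python3 steer.py '[[0.03,0.018,0.01,0],[0.03,0.018,0.01,0],[0.03,0.018,0.015,0],[0.012,0.012,0.03,0],[0,0,0.03,0]]'
python3 steer.py '[[0,0,0.01,0],[0,0,0,0]]'
python3 -c "
from h import *
need([.463,.2256,.03])"
```

```text
clock: 27.75
position: [0.4591, 0.2245, 0.0785]
ee_rot: [0.01, 0.213, 0.975, 0.056]
contact_force: [0.6, -0.5, 0.5]
width: 0.0602
gripper_force: 0.0
clock: 27.92
position: [0.4581, 0.2227, 0.0653]
ee_rot: [0.006, 0.214, 0.975, 0.053]
contact_force: [-0.5, 0.2, -0.0]
width: 0.0598
gripper_force: 0.0
need [-0.0036  0.0009  0.0356] toolyaw 155.3
```

```bash
python3 steer.py '[[-0.002,0,0.02,0],[-0.002,0,0.015,0],[0,0,0,0]]'
python3 steer.py '[[0,0,0,0],[0,0,0,0],[0,0,0,0],[0,0,0,0]]' 0 40
python3 steer.py '[[0,0,-0.03,0.12],[0,0,-0.035,0.12],[0,0,-0.035,0.12],[0,0,-0.02,0.12],[0,0,0,0.12]]'
python3 steer.py '[[0,0.03,0,0.12],[0,0.03,0,0.12],[0,0.03,0,0.12],[0,0.02,0,0.12],[0,0,0,0.11]]'
python3 -c "
from h import *
need([.6444,.1983,.13]);need([.6444,.1983,.058])"
```

```text
clock: 28.17
position: [0.4652, 0.2241, 0.0318]
ee_rot: [0.008, 0.214, 0.975, 0.054]
contact_force: [-0.6, 0.1, 0.6]
width: 0.0598
gripper_force: 0.0
clock: 28.5
position: [0.4665, 0.2245, 0.0345]
ee_rot: [0.01, 0.213, 0.975, 0.055]
contact_force: [-1.2, -0.7, 5.0]
width: 0.0327
gripper_force: 40.2
clock: 28.92
position: [0.4638, 0.2126, 0.158]
ee_rot: [-0.004, 0.495, 0.867, 0.058]
contact_force: [1.1, -0.2, -0.5]
width: 0.0327
gripper_force: 40.0
clock: 29.33
position: [0.5671, 0.2529, 0.1616]
ee_rot: [-0.022, 0.725, 0.686, 0.053]
contact_force: [0.1, 0.5, -0.5]
width: 0.0328
gripper_force: 40.0
need [-0.0534  0.0789  0.0294] toolyaw 86.9
need [-0.0611  0.076   0.1009] toolyaw 86.9
```

```bash
python3 steer.py '[[-0.02,0.03,0,0],[-0.02,0.03,0.005,0],[-0.018,0.018,0.02,0],[-0.002,0,0.03,0],[-0.001,0,0.03,0]]'
python3 steer.py '[[0,0,0.01,0],[0,0,0,0],[0,0,0,0]]'
python3 -c "
from h import *
need([.6444,.1983,.056])"
```

```text
clock: 29.75
position: [0.6427, 0.1946, 0.0729]
ee_rot: [-0.022, 0.724, 0.687, 0.052]
contact_force: [-6.2, 8.2, 19.4]
width: 0.0327
gripper_force: 39.8
clock: 30.0
position: [0.6412, 0.1972, 0.0629]
ee_rot: [-0.023, 0.723, 0.688, 0.05]
contact_force: [-0.3, 0.4, 0.1]
width: 0.0329
gripper_force: 47.9
need [0.0005 0.0029 0.0071] toolyaw 87.3
```

```bash
python3 steer.py '[[0.001,0.003,0.005,0],[0,0,0,0]]'
python3 steer.py '[[0,0,0,0],[0,0,0,0],[0,0,0,0]]' 0.046
python3 steer.py '[[0,0,-0.03,0],[0,0,-0.035,0],[0,0,-0.04,-0.1],[0,-0.025,-0.01,-0.12],[0,-0.035,0,-0.12]]' 
python3 steer.py '[[0.02,-0.03,0,-0.12],[0.02,-0.03,0,-0.12],[0,0,0,-0.12],[0,0,0,-0.12],[0,0,0,-0.12]]' 0.06
python3 steer.py '[[0,0,0,-0.12],[0,0,0,-0.12],[0,0,0,-0.12],[0,0,0,-0.08],[0,0,0,0]]'
python3 - <<'E'
from h import *
d=shot("wrist","w9")
for w in [(.4406,.3109),(.6444,.1983),(.645,.1025),(.6411,.0546),(.6416,.1504)]:
    z=.022 if w[0]<.6 else .039
    u=proj(d,[*w,z]); print(u.round(),packs(d,[tuple(int(t) for t in u)],z=z,w=24) if 0<u[0]<560 and 0<u[1]<420 else '')
need([.4406,.3107,.08]);need([.4406,.3107,.03])
E
```

```text
clock: 30.17
position: [0.6471, 0.1994, 0.061]
ee_rot: [-0.021, 0.723, 0.688, 0.053]
contact_force: [1.0, 0.8, 9.5]
width: 0.0333
gripper_force: 49.9
clock: 30.42
position: [0.6435, 0.1982, 0.0575]
ee_rot: [-0.023, 0.723, 0.688, 0.05]
contact_force: [-0.2, 0.2, 0.1]
width: 0.0458
gripper_force: 0.0
clock: 30.83
position: [0.5846, 0.1799, 0.1731]
ee_rot: [-0.01, 0.594, 0.802, 0.057]
contact_force: [0.8, 0.9, 0.0]
width: 0.0464
gripper_force: 0.0
clock: 31.25
position: [0.5087, 0.1965, 0.1675]
ee_rot: [0.002, 0.33, 0.942, 0.055]
contact_force: [0.1, 0.6, 0.4]
width: 0.0597
gripper_force: 0.0
clock: 31.67
position: [0.5095, 0.1964, 0.1672]
ee_rot: [0.013, 0.119, 0.991, 0.053]
contact_force: [-0.5, 0.8, -0.3]
width: 0.0601
gripper_force: 0.0
[384.  75.] [(0.4417, 0.3101, 28, 20, -13)]
[301. 343.] [(0.6559, 0.2078, 33, 18, -66)]
[197. 371.] [(0.6516, 0.1094, 19, 10, -1)]
[144. 382.] [(0.6541, 0.0472, 13, 4, 90)]
[248. 355.] [(0.6489, 0.1548, 26, 19, 89)]
need [0.0956 0.0845 0.0958] toolyaw 166.1
need [0.0962 0.079  0.1455] toolyaw 166.1
```

View pics/w9.png

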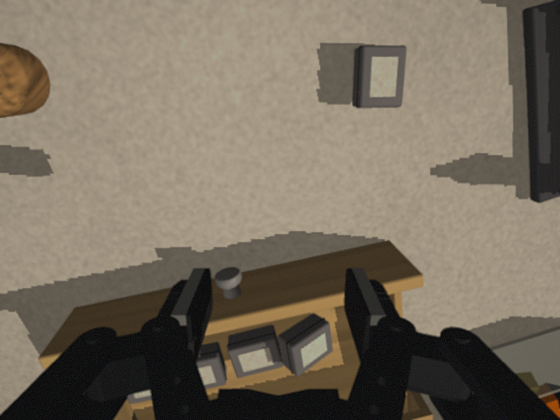

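The last case (382,75) lies on the bench; in the drawer, the most recently placed one (310,345) leans. I look at it from above before continuing.

```bash
python3 steer.py '[[0,0,-0.03,0.12],[0,0,-0.03,0.12],[0,0,-0.02,0.12],[0,0,-0.02,0.12],[0,0,0,0.12]]'
python3 steer.py '[[0,0.03,0,0.12],[0,0.03,0,0.12],[0,0.03,0,0.12],[0,0.03,0,0.12],[0,0,0,0.12]]'
python3 steer.py '[[0.025,0,0,0.12],[0.025,0,0,0.04],[0,0,0,0],[0,0,0,0]]'
python3 - <<'E'
from h import *
d=shot("wrist","w10"); print(tcp()[0][:3,3])
u=proj(d,[.64,.15,.039]); print(u)
c=d["img"][40:400,100:500]; cv2.imwrite("pics/c10.png",cv2.resize(c,(0,0),fx=1.6,fy=1.6)[:,:,::-1])
E
```

```text
clock: 32.13
position: [0.508, 0.1864, 0.2714]
ee_rot: [0.0, 0.411, 0.91, 0.057]
contact_force: [0.1, 0.4, 0.1]
width: 0.0602
gripper_force: 0.0
clock: 32.55
position: [0.6121, 0.2498, 0.2766]
ee_rot: [-0.018, 0.661, 0.748, 0.053]
contact_force: [1.1, -0.0, 0.1]
width: 0.0598
gripper_force: 0.0
clock: 32.88
position: [0.6032, 0.2984, 0.2819]
ee_rot: [-0.023, 0.716, 0.696, 0.05]
contact_force: [0.6, -0.8, -0.5]
width: 0.0597
gripper_force: 0.0
[0.60325005 0.2974916  0.28189555]
[306.4504971  317.23355917]
```

View pics/c10.png

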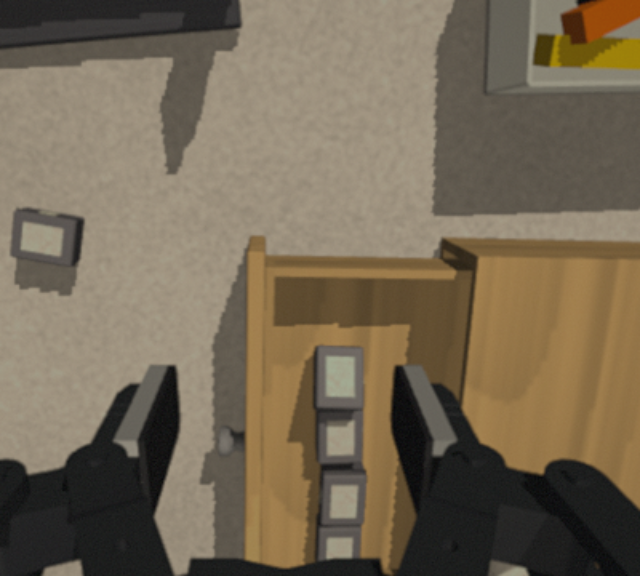

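B (crop 340,375) rests with its near edge on C (340,437). I will regrip it and shift it towards the free side (+y).

```bash
python3 - <<'E'
from h import *
d=load("w10")
for uv,z in (((312,275),.047),((313,313),.039),((314,351),.039)): print(packs(d,[uv],z=z,w=22))
print("wall in", onz(d,(100+340/1.6,40+277/1.6),.053), "E5",packs(d,[(127,189)],w=22))
need([.6444,.202,.10]);need([.6444,.202,.06])
E
```

```text
[(0.6461, 0.2071, 30, 18, 89)]
[(0.6473, 0.1541, 25, 18, 89)]
[(0.6494, 0.1004, 25, 19, 87)]
wall in [0.64644038 0.28053723 0.053     ] E5 [(0.4403, 0.3092, 27, 19, -13)]
need [-0.1125  0.0375  0.1727] toolyaw 88.4
need [-0.1166  0.0361  0.2125] toolyaw 88.4
```

```bash
python3 steer.py '[[-0.03,0.013,0.03,0.02],[-0.03,0.013,0.035,0],[-0.03,0.011,0.035,0],[-0.017,0,0.035,0],[-0.003,0,0.03,0]]' 0.055
python3 steer.py '[[-0.002,0,0.02,0],[0,0,0,0],[0,0,0,0]]'
python3 -c "
from h import *
need([.646,.207,.06])"
```

```text
clock: 33.35
position: [0.6382, 0.2072, 0.1173]
ee_rot: [-0.023, 0.725, 0.687, 0.048]
contact_force: [-0.1, -0.5, -0.6]
width: 0.0549
gripper_force: 0.0
clock: 33.6
position: [0.6387, 0.2108, 0.0986]
ee_rot: [-0.024, 0.724, 0.688, 0.049]
contact_force: [0.6, 1.0, 0.3]
width: 0.0549
gripper_force: 0.0
need [-0.0074  0.0062  0.0383] toolyaw 87.2
```

```bash
python3 steer.py '[[-0.003,0.004,0.015,0],[-0.002,0.002,0.012,0],[0,0,0.01,0],[0,0,0,0]]'
python3 steer.py '[[0,0,0,0],[0,0,0,0],[0,0,0,0],[0,0,0,0]]' 0 25
python3 steer.py '[[0,0,-0.01,0],[0,0,-0.01,0],[0.002,0,0,0],[0,0,0,0]]'
python3 - <<'E'
from h import *
d=shot("wrist","w11"); s=tcp()[1]; print(s["position"],s["width"])
u=proj(d,[.646,.207,.06]); print(u)
E
```

```text
clock: 33.93
position: [0.6457, 0.2104, 0.0613]
ee_rot: [-0.024, 0.723, 0.688, 0.049]
contact_force: [-1.0, -0.3, 0.4]
width: 0.0548
gripper_force: 0.0
clock: 34.27
position: [0.647, 0.2107, 0.0634]
ee_rot: [-0.023, 0.723, 0.688, 0.051]
contact_force: [-0.8, -0.1, 1.5]
width: 0.0324
gripper_force: 24.9
clock: 34.6
position: [0.6469, 0.2108, 0.0844]
ee_rot: [-0.023, 0.723, 0.688, 0.051]
contact_force: [0.7, 0.4, -1.1]
width: 0.0327
gripper_force: 24.9
[0.64632438 0.2105607  0.08358733] 0.03267532528786724
[277.20423185 287.11857795]
```

```bash
python3 steer.py '[[0.002,0,0.01,0],[0,0,0.008,0],[0,0,0.005,0],[0,0,0,0]]'
python3 steer.py '[[0,0,0.005,0],[0,0,0.004,0],[0,0,0,0]]'
python3 steer.py '[[0,0,0,0],[0,0,0,0],[0,0,0,0]]' 0.05
python3 steer.py '[[0,0,-0.03,0],[0,0,-0.035,0],[0.02,0,-0.035,0],[0.03,0,-0.035,0],[0.03,0,-0.035,0]]'
python3 steer.py '[[0.01,0,-0.01,0],[0,0,0,0],[0,0,0,0]]'
python3 - <<'E'
from h import *
d=shot("wrist","w12"); print(tcp()[0][:3,3])
for z in(.039,.047): 
    u=proj(d,[.646,.208,z]); print(u,packs(d,[tuple(int(t) for t in u)],z=z,w=24))
for y in(.154,.101): u=proj(d,[.647,y,.039]); print(u,packs(d,[tuple(int(t) for t in u)],z=.039,w=20))
u=proj(d,[.4408,.3097,.022]);print(u,packs(d,[tuple(int(t) for t in u)],w=25))
E
```

```text
clock: 34.98
position: [0.649, 0.2145, 0.0613]
ee_rot: [-0.022, 0.723, 0.688, 0.052]
contact_force: [0.6, -2.3, 9.1]
width: 0.0331
gripper_force: 28.2
clock: 35.23
position: [0.6537, 0.2154, 0.0575]
ee_rot: [-0.018, 0.723, 0.688, 0.056]
contact_force: [1.0, -4.6, 26.8]
width: 0.0327
gripper_force: 35.8
clock: 35.48
position: [0.6462, 0.2156, 0.0496]
ee_rot: [-0.024, 0.723, 0.688, 0.049]
contact_force: [-0.8, -1.1, -0.4]
width: 0.05
gripper_force: 0.0
clock: 35.9
position: [0.6436, 0.2727, 0.2209]
ee_rot: [-0.024, 0.724, 0.688, 0.049]
contact_force: [0.3, -0.3, -0.5]
width: 0.0499
gripper_force: 0.0
clock: 36.15
position: [0.6437, 0.2817, 0.2305]
ee_rot: [-0.024, 0.723, 0.689, 0.049]
contact_force: [-0.5, -0.1, -0.8]
width: 0.0501
gripper_force: 0.0
[0.64311378 0.28087075 0.22921014]
[278.95630526 278.02424405] [(0.6471, 0.1987, 27, 19, 88)]
[279.25300135 281.42525667] [(0.647, 0.2025, 27, 18, 88)]
[282.54438037 326.46351083] [(0.6496, 0.1546, 27, 18, 88)]
[284.89024186 370.47916111] [(0.652, 0.1004, 27, 18, 87)]
[ 63.42638818 185.83705633] [(0.44, 0.3093, 27, 19, -13)]
```

```bash
python3 steer.py '[[0,-0.04,0,0.06],[0,-0.04,0,0.06],[0,-0.04,0,0.06],[0.01,-0.04,0,0],[0,0,0,0]]' 0.068
python3 -c "
from h import *
need([.440,.3095,.08]);need([.440,.3095,.032])"
```

```text
clock: 36.62
position: [0.4797, 0.3135, 0.2259]
ee_rot: [-0.031, 0.782, 0.621, 0.042]
contact_force: [-0.4, 0.3, -0.1]
width: 0.0682
gripper_force: 0.0
need [-0.028  -0.0383  0.1436] toolyaw 77.0
need [-0.033  -0.0385  0.1914] toolyaw 77.0
```

```bash
python3 steer.py '[[-0.01,-0.015,0.035,0],[-0.01,-0.015,0.035,0],[-0.008,-0.008,0.035,0],[-0.003,0,0.03,0],[0,0,0.01,0]]'
python3 steer.py '[[0,0,0,0],[0,0,0,0]]'
python3 - <<'E'
from h import *
d=shot("wrist"); u=proj(d,[.440,.3095,.022]); print(u,packs(d,[tuple(int(t) for t in u)],w=45)); need([.440,.3095,.032])
E
```

```text
clock: 37.03
position: [0.4452, 0.3038, 0.0747]
ee_rot: [-0.029, 0.783, 0.62, 0.041]
contact_force: [-0.5, -0.1, -0.3]
width: 0.0683
gripper_force: 0.0
clock: 37.2
position: [0.4509, 0.3067, 0.0803]
ee_rot: [-0.028, 0.783, 0.62, 0.047]
contact_force: [0.4, -0.7, -0.1]
width: 0.0683
gripper_force: 0.0
[258.93273679 254.73975994] [(0.4515, 0.3158, 0, 0, -90)]
need [-0.006  -0.0129  0.049 ] toolyaw 76.9
```

```bash
python3 steer.py '[[-0.003,-0.006,0.015,0],[-0.003,-0.005,0.02,0],[0,0,0.012,0],[0,0,0,0],[0,0,0,0]]'
python3 -c "
from h import *
need([.440,.3095,.032])"
```

```text
clock: 37.67
position: [0.4416, 0.3092, 0.0347]
ee_rot: [-0.027, 0.782, 0.621, 0.049]
contact_force: [0.0, 0.2, -0.1]
width: 0.0673
gripper_force: 0.0
need [-0.0004 -0.0017  0.0026] toolyaw 76.9
```

```bash
python3 steer.py '[[0,0,0.002,0],[0,0,0,0],[0,0,0,0],[0,0,0,0],[0,0,0,0]]' 0 40
python3 steer.py '[[0,0,-0.03,-0.06],[0,0,-0.035,-0.06],[0,0,-0.035,-0.05],[0,0,-0.02,0],[0,0,0,0]]'
python3 -c "
from h import *
need([.647,.250,.13]);need([.647,.250,.06])"
```

```text
clock: 38.08
position: [0.4417, 0.3094, 0.033]
ee_rot: [-0.027, 0.782, 0.621, 0.049]
contact_force: [-0.1, -0.4, 5.5]
width: 0.0424
gripper_force: 41.1
clock: 38.5
position: [0.4384, 0.2977, 0.1561]
ee_rot: [-0.022, 0.726, 0.685, 0.055]
contact_force: [-0.6, 0.2, -0.6]
width: 0.0427
gripper_force: 41.4
need [-0.0384  0.2098  0.0313] toolyaw 86.7
need [-0.0461  0.2068  0.1008] toolyaw 86.7
```

```bash
python3 steer.py '[[-0.007,0.04,0,0],[-0.007,0.04,0,0],[-0.007,0.04,0,0],[-0.007,0.04,0,0],[-0.007,0.035,0,0]]'
python3 steer.py '[[-0.003,0.008,0,0],[0,0,0.03,0],[0,0,0.03,0],[0,0,0,0],[0,0,0,0]]'
python3 -c "
from h import *
need([.645,.250,.054])"
```

```text
clock: 38.92
position: [0.63, 0.2491, 0.1525]
ee_rot: [-0.024, 0.727, 0.685, 0.05]
contact_force: [-1.0, 0.6, -1.4]
width: 0.0431
gripper_force: 41.4
clock: 39.33
position: [0.636, 0.2522, 0.0912]
ee_rot: [-0.025, 0.727, 0.685, 0.047]
contact_force: [0.5, -0.7, 1.7]
width: 0.0429
gripper_force: 41.4
need [-0.0055  0.0081  0.0371] toolyaw 86.7
```

```bash
python3 steer.py '[[-0.002,0.004,0.015,0],[-0.002,0.004,0.012,0],[0,0,0.004,0],[0,0,0,0],[0,0,0,0]]'
python3 -c "
from h import *
need([.645,.250,.054])"
```

```text
clock: 39.75
position: [0.6472, 0.2514, 0.0636]
ee_rot: [-0.024, 0.727, 0.685, 0.05]
contact_force: [0.4, -0.4, -0.5]
width: 0.0427
gripper_force: 41.4
need [-0.0025 -0.0025  0.0093] toolyaw 86.7
```

```bash
python3 steer.py '[[0,-0.001,0.006,0],[0,0,0.003,0],[0,0,0,0]]'
python3 steer.py '[[0,0,0,0],[0,0,0,0],[0,0,0,0]]' 0.052
python3 steer.py '[[0,0,-0.03,0],[0,0,-0.035,0],[0.01,0,-0.035,0],[0.02,0,-0.035,0],[0.02,0,-0.035,0]]'
python3 steer.py '[[0,-0.03,-0.02,0],[0,-0.03,0,0],[0,0,0,0],[0,0,0,0]]'
python3 - <<'E'
from h import *
d=shot("wrist","w13"); print(tcp()[0][:3,3])
for x,y in((.645,.247),(.647,.200),(.647,.154),(.65,.1),(.641,.0546)): u=proj(d,[x,y,.039]); print(u,packs(d,[tuple(int(t) for t in u)],z=.039,w=22))
# lines measured again: 
cv2.imwrite("pics/c13.png",d["img"][:,:,::-1])
E
```

```text
clock: 40.0
position: [0.646, 0.2523, 0.0536]
ee_rot: [-0.024, 0.727, 0.685, 0.049]
contact_force: [-0.6, 0.2, -1.1]
width: 0.0425
gripper_force: 41.4
clock: 40.25
position: [0.6469, 0.2524, 0.0544]
ee_rot: [-0.023, 0.727, 0.685, 0.05]
contact_force: [-0.1, -0.7, -0.6]
width: 0.0516
gripper_force: 0.0
clock: 40.67
position: [0.6425, 0.2842, 0.2304]
ee_rot: [-0.023, 0.727, 0.684, 0.05]
contact_force: [0.6, -0.1, 0.4]
width: 0.0522
gripper_force: 0.0
clock: 41.0
position: [0.5806, 0.2864, 0.2472]
ee_rot: [-0.023, 0.726, 0.685, 0.05]
contact_force: [1.1, 0.7, 0.0]
width: 0.0522
gripper_force: 0.0
[0.58180944 0.28624905 0.24667852]
[337.40675817 236.04779975] [(0.6455, 0.2517, 27, 18, -4)]
[340.23048698 278.59448933] [(0.6398, 0.1995, 26, 3, 89)]
[340.97160878 317.84497492] [(0.6411, 0.1496, 17, 4, -77)]
[344.35304455 360.64977289] [(0.6485, 0.1007, 26, 11, 89)]
[337.0785172  395.04847013] [(0.6452, 0.061, 15, 6, -73)]
```

View pics/c13.png

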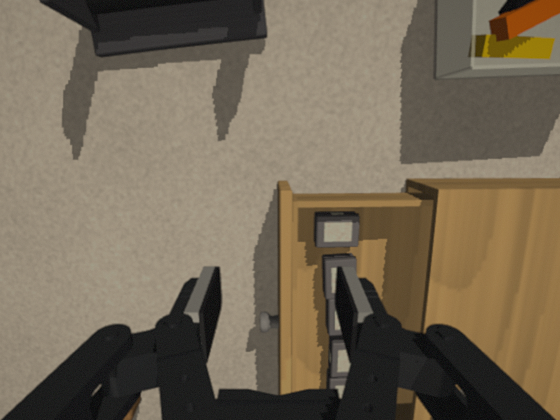

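All five cases lie flat in the tray (337,230)…(340,385), the bench is clear of cases. Now shut the drawer.

```bash
python3 steer.py '[[-0.025,-0.02,0,0],[-0.025,-0.02,0,0],[-0.025,-0.02,0,0],[-0.025,-0.02,0,0],[-0.01,0,0,0]]' 0 20
python3 steer.py '[[0,0,0,0],[0,0,0,0]]'
python3 -c "
from h import *
need([.515,.157,.10]);need([.515,.157,.042])"
```

```text
clock: 41.47
position: [0.4921, 0.1792, 0.2305]
ee_rot: [-0.025, 0.727, 0.684, 0.047]
contact_force: [-0.7, -0.7, -0.0]
width: -0.0002
gripper_force: 0.0
clock: 41.63
position: [0.4976, 0.1816, 0.232]
ee_rot: [-0.023, 0.727, 0.684, 0.051]
contact_force: [0.2, 0.7, 0.4]
width: -0.0
gripper_force: 0.0
need [-0.0373  0.0142  0.1294] toolyaw 86.6
need [-0.0434  0.0122  0.187 ] toolyaw 86.6
```

```bash
python3 steer.py '[[-0.012,0.003,0.035,0],[-0.012,0.003,0.035,0],[-0.012,0.003,0.035,0],[-0.007,0,0.035,0],[0,0,0.03,0]]'
python3 steer.py '[[0,0,0.012,0],[0,0,0,0],[0,0,0,0]]'
python3 -c "
from h import *
need([.515,.157,.042])"
```

```text
clock: 42.05
position: [0.5108, 0.1558, 0.0564]
ee_rot: [-0.023, 0.727, 0.684, 0.05]
contact_force: [0.4, 0.3, -0.3]
width: -0.0002
gripper_force: 0.0
clock: 42.3
position: [0.511, 0.158, 0.046]
ee_rot: [-0.024, 0.727, 0.685, 0.05]
contact_force: [-0.0, -0.5, 0.7]
width: -0.0001
gripper_force: 0.0
need [-0.0011  0.0039  0.004 ] toolyaw 86.7
```

```bash
python3 steer.py '[[0,0.015,0.002,0],[0,0.015,0,0],[0,0.015,0,0],[0,0.015,0,0],[0,0.015,0,0]]'
python3 steer.py '[[0,0.015,0,0],[0,0.015,0,0],[0,0,0,0]]'
python3 -c "
from h import *
print(tcp()[0].round(3)[:3,:3].tolist()); need([.65,.149,.042])"
```

```text
clock: 42.72
position: [0.5859, 0.1535, 0.0489]
ee_rot: [-0.023, 0.727, 0.685, 0.05]
contact_force: [-1.7, 0.0, -0.8]
width: -0.0
gripper_force: 0.8
clock: 42.97
position: [0.6196, 0.1514, 0.0505]
ee_rot: [-0.021, 0.727, 0.685, 0.053]
contact_force: [1.2, -0.3, 1.6]
width: -0.0001
gripper_force: 0.0
[[0.057, 0.997, 0.048], [0.993, -0.062, 0.103], [0.106, 0.042, -0.994]]
need [-0.0015  0.0301  0.0096] toolyaw 86.7
```

```bash
python3 steer.py '[[0,0.008,0.004,0],[0,0.008,0.002,0],[0,0.008,0,0],[0,0.006,0,0],[0,0,0,0]]'
python3 steer.py '[[0,0.006,0,0],[0,0.006,0,0],[0,0,0,0]]'
python3 steer.py '[[0,0.005,0,0],[0,0.005,0,0],[0,0,0,0]]'
```

```text
clock: 43.38
position: [0.6465, 0.1497, 0.0436]
ee_rot: [-0.023, 0.727, 0.685, 0.051]
contact_force: [0.3, -0.6, 0.4]
width: -0.0003
gripper_force: 0.0
clock: 43.63
position: [0.6583, 0.1489, 0.044]
ee_rot: [-0.023, 0.727, 0.685, 0.051]
contact_force: [1.3, 0.6, -1.0]
width: -0.0
gripper_force: 0.0
clock: 43.88
position: [0.6681, 0.1483, 0.0443]
ee_rot: [-0.023, 0.727, 0.685, 0.051]
contact_force: [1.1, -0.6, 0.1]
width: -0.0001
gripper_force: 0.0
```

```bash
python3 steer.py '[[0,0.004,0,0],[0,0.004,0,0],[0,0,0,0]]'
python3 steer.py '[[0,0.004,0,0],[0,0.004,0,0],[0,0,0,0]]'
python3 - <<'E'
from h import *
d=shot("wrist","w14"); e=shot("side","s14")
# panel top edge in wrist view: where does tray/panel/chest lie along drawer axis at z=.067/.075
r=np.radians(-3.3); ax=np.array([np.cos(r),np.sin(r)])
for off in (.06,):
  row=[]
  for x in np.arange(.60,.80,.005):
    p=np.array([.573,.154])+ax*(x-.573)+np.array([-ax[1],ax[0]])*off
    u=proj(d,[*p,.067]); v=proj(e,[*p,.067])
    g=lambda im,u: im["img"][int(u[1]),int(u[0])].tolist() if 0<=u[0]<560 and 0<=u[1]<420 else None
    row.append((round(x,3),g(d,u),g(e,v)))
  for q in row: print(*q)
E
```

```text
clock: 44.13
position: [0.6759, 0.1478, 0.0446]
ee_rot: [-0.023, 0.727, 0.685, 0.05]
contact_force: [-0.0, 0.2, 0.2]
width: -0.0
gripper_force: 0.0
clock: 44.38
position: [0.6772, 0.1478, 0.0444]
ee_rot: [-0.028, 0.727, 0.685, 0.045]
contact_force: [-11.4, 0.2, 8.2]
width: -0.0002
gripper_force: 5.8
0.6 [169, 157, 136] [194, 179, 153]
0.605 [171, 163, 143] [196, 181, 155]
0.61 [163, 151, 131] [197, 181, 156]
0.615 [173, 166, 143] [196, 180, 155]
0.62 [166, 153, 134] [195, 179, 154]
0.625 [166, 153, 133] [196, 180, 155]
0.63 [171, 159, 138] [197, 180, 155]
0.635 [174, 161, 140] [198, 181, 156]
0.64 [174, 161, 140] [196, 180, 155]
0.645 [170, 158, 136] [197, 181, 155]
0.65 [174, 160, 139] [196, 179, 154]
0.655 [174, 160, 139] [195, 179, 154]
0.66 [170, 158, 137] [195, 180, 154]
0.665 [172, 158, 138] [191, 176, 151]
0.67 [177, 164, 143] [145, 133, 114]
0.675 [176, 165, 142] [116, 107, 92]
0.68 [102, 95, 85] [117, 108, 93]
0.685 [106, 98, 87] [117, 107, 93]
0.69 [104, 97, 84] [118, 108, 93]
0.695 [102, 95, 83] [90, 80, 65]
0.7 [63, 52, 32] [71, 60, 44]
0.705 [66, 55, 39] [72, 57, 38]
0.71 [80, 64, 41] [169, 134, 90]
0.715 [173, 138, 84] [167, 132, 88]
0.72 [103, 83, 53] [135, 107, 71]
0.725 [64, 53, 35] [163, 129, 86]
0.73 [169, 133, 81] [180, 143, 95]
0.735 [161, 125, 78] [182, 145, 97]
0.74 [160, 127, 78] [181, 144, 96]
0.745 [158, 124, 76] [178, 141, 94]
0.75 [155, 123, 76] [176, 140, 93]
0.755 [151, 119, 73] [173, 138, 92]
0.76 [150, 119, 72] [173, 138, 92]
0.765 [147, 118, 73] [185, 147, 98]
0.77 None [190, 151, 101]
0.775 None [190, 152, 101]
0.78 None [191, 152, 101]
0.785 None [195, 155, 104]
0.79 None [195, 156, 104]
0.795 None [193, 154, 102]
0.8 None [187, 148, 99]
```

```bash
python3 steer.py '[[0,0.003,0,0],[0,0.002,0,0],[0,0,0,0]]'
python3 steer.py '[[0,-0.02,0,0],[0,-0.03,0,0],[0,-0.04,0,0],[0,-0.03,-0.03,0],[0,0,-0.04,0]]'
python3 steer.py '[[0,0,-0.04,0],[0,0,-0.04,0],[-0.03,0,-0.03,0.12],[-0.04,0,-0.03,0.12],[-0.04,0,0,0.12]]'
python3 steer.py '[[-0.04,0,0,0.12],[-0.04,0.01,0,0.12],[0,0.03,0,0.12],[0,0.03,0,0.12],[0,0,0,0.12]]'
python3 steer.py '[[0,0,0,0.12],[0,0,0,0.12],[0,0,0,0.12],[0,0,0,0.12],[0,0,0,0]]'
python3 - <<'E'
from h import *
d=shot("wrist","w15"); print(tcp()[0][:3,3])
try: box(d,-86)
except Exception as x: print(x)
g=cv2.cvtColor(d["img"],cv2.COLOR_RGB2GRAY)
# vent slots -> precise heading
w=((g>80)&(g<125)).astype(np.uint8)
cs,_=cv2.findContours(w,cv2.RETR_EXTERNAL,cv2.CHAIN_APPROX_NONE)
for c in cs:
    if len(c)<40: continue
    P=np.array([onz(d,p,.06)[:2] for p in c.reshape(-1,2)])*1000; q=cv2.minAreaRect(P.astype(np.float32))
    if 55<max(q[1])<85 and min(q[1])<9: print("slot",q)
r=np.radians(-3.3); ax=np.array([np.cos(r),np.sin(r)])
for x in np.arange(.69,.745,.003):
    p=np.array([.573,.154])+ax*(x-.573)-np.array([-ax[1],ax[0]])*.04
    u=proj(d,[*p,.067]); print(round(x,3),d["img"][int(u[1]),int(u[0])].tolist() if 0<=u[0]<560 and 0<=u[1]<420 else None)
E
```

```text
clock: 44.73
position: [0.6774, 0.1478, 0.0444]
ee_rot: [-0.031, 0.726, 0.685, 0.042]
contact_force: [-20.5, -0.3, 14.2]
width: -0.0002
gripper_force: 10.3
clock: 45.15
position: [0.5532, 0.1474, 0.105]
ee_rot: [-0.03, 0.727, 0.685, 0.042]
contact_force: [-0.2, -0.3, -0.4]
width: 0.0
gripper_force: 0.0
clock: 45.57
position: [0.5455, 0.0328, 0.2392]
ee_rot: [-0.027, 0.838, 0.542, 0.051]
contact_force: [1.6, -0.2, 0.4]
width: 0.0001
gripper_force: 0.0
clock: 45.98
position: [0.5623, -0.0862, 0.2215]
ee_rot: [-0.041, 0.962, 0.267, 0.036]
contact_force: [0.4, 0.2, 0.7]
width: 0.0002
gripper_force: 0.0
clock: 46.4
position: [0.5584, -0.0815, 0.2216]
ee_rot: [-0.05, 0.998, 0.035, 0.022]
contact_force: [-0.4, -0.4, 0.2]
width: -0.0
gripper_force: 0.0
[ 0.55835252 -0.0814061   0.22158631]
yaw -87.3 cen [ 0.5489 -0.1567] sw 20.2x12.0 area 322 | tcp in box [-0.0748  0.013 ] toolyaw 4.1 | post in box [0.0676 0.0109] | line at y=.4955: x=0.518 F [ 0.4 -0.1 -0.1]
slot ((375.9122619628906, -310.8907470703125), (71.05447387695312, 1.083450436592102), 63.13664245605469)
slot ((309.1881408691406, 16
[... 167 characters left out ...]
4.5626349449157715)
slot ((552.1007690429688, -188.03189086914062), (70.42292022705078, 4.742119789123535), 4.513643264770508)
slot ((551.4220581054688, -177.0282440185547), (69.71575164794922, 4.767521858215332), 4.584236145019531)
slot ((550.2862548828125, -166.0465850830078), (69.92955780029297, 4.754288196563721), 4.655671119689941)
slot ((706.0875854492188, 36.498199462890625), (5.631251811981201, 71.00445556640625), 1.5696361064910889)
0.69 [92, 85, 74]
0.693 [90, 84, 74]
0.696 [93, 87, 76]
0.699 [57, 48, 37]
0.702 [57, 46, 33]
0.705 [53, 43, 30]
0.708 None
0.711 None
0.714 None
0.717 None
0.72 None
0.723 None
0.726 None
0.729 None
0.732 None
0.735 None
0.738 None
0.741 None
0.744 None
```

```bash
python3 - <<'E'
from h import *
e=shot("side"); r=np.radians(-3.3); ax=np.array([np.cos(r),np.sin(r)]); n=np.array([-ax[1],ax[0]])
for off in(.06,.1,-.1):
  o=[]
  for x in np.arange(.64,.74,.004):
    p=np.array([.573,.154])+ax*(x-.573)+n*off; v=proj(e,[*p,.067]); c=e["img"][int(v[1]),int(v[0])].astype(int); o.append((round(x,3),int(c[0]),int(c[0]-c[2])))
  print(off,[q for q in o if q[0]>.69])
for w in [(.4406,.3109),(.4623,.2262),(.4323,.1435),(.4696,.0545),(.4333,-.0287)]:
  u=proj(e,[*w,.011]); print(e["img"][int(u[1])-3:int(u[1])+4,int(u[0])-3:int(u[0])+4].mean((0,1)).round(), end=' ')
s=manip.get_state(); print(s["clock"],s["contact_force"])
E
```

```text
0.06 [(np.float64(0.692), 102, 23), (np.float64(0.696), 84, 24), (np.float64(0.7), 67, 27), (np.float64(0.704), 67, 32), (np.float64(0.708), 103, 49), (np.float64(0.712), 173, 81), (np.float64(0.716), 156, 74), (np.float64(0.72), 126, 60), (np.float64(0.724), 153, 73), (np.float64(0.728), 171, 81), (np.float64(0.732), 168, 79), (np.float64(0.736), 171, 81)]
0.1 [(np.float64(0.692), 108, 24), (np.float64(0.696), 96, 23), (np.float64(0.7), 61, 27), (np.float64(0.704), 65, 31), (np.float64(0.708), 137, 65), (np.float64(0.712), 171, 80), (np.float64(0.716), 148, 70), (np.float64(0.72), 131, 62), (np.float64(0.724), 173, 82), (np.float64(0.728), 176, 83), (np.float64(0.732), 175, 83), (np.float64(0.736), 178, 84)]
-0.1 [(np.float64(0.692), 108, 22), (np.float64(0.696), 87, 23), (np.float64(0.7), 69, 26), (np.float64(0.704), 80, 39), (np.float64(0.708), 126, 59), (np.float64(0.712), 177, 81), (np.float64(0.716), 142, 66), (np.float64(0.72), 126, 59), (np.float64(0.724), 151, 72), (np.float64(0.728), 179, 85), (np.float64(0.732), 184, 87), (np.float64(0.736), 184, 86)]
[182. 167. 143.] [184. 169. 145.] [184. 169. 145.] [181. 166. 143.] [178. 163. 140.] 46.5 [-0.37361028 -0.31907379 -0.24138204]
```

Panel stays flush against the chest, all along its width; the bench is clear of cases and the robot is free.

```bash
python3 -c "
from rig import manip
print(manip.sign_off())"
```

```text
the job is handed in; nothing more can be done
None
```

The job is handed in, with no verdict returned: the motor box was pivoted on the post to point at the roller stand (rod line measured about 5 mm from the stand's centre), all five guide cases are in the drawer, and the drawer was pushed against its stop.

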